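Load the test kiln's car from the press-to-tip tray, run it home and start the firing

TASK

Load the bench kiln for a test firing: draw the kiln car right out to its stop, take every glaze tile out of the grey tray (press the bare end down so that the tile tips up, then grip it) and lay the tiles flat on the car's setter plate with the glaze up, stand the cone pack upright on the plate with them, and let no two of these pieces touch each other. Then run the car fully home into the kiln and only then start the firing: push the start slide on the control box to the end of its travel and let it spring back. Leave the drippers and the sponge where they are.

Things in the scene. Friction and masses are not known exactly. Their poses are not given: they have to be found in the camera images.
- kiln_front (a point): Point on the bench under the middle of the front face of the grey bench kiln (380 mm wide, 350 mm deep, 360 mm high). Axes: x runs into the kiln, square to its front; y along its width; z up. Its mouth is 210 mm wide, 40 to 180 mm above the bench. Two steel rails 30 mm high run out of it to x = -295 mm. Fixed.
- car (a joint): How far the kiln car is drawn out of the kiln (m): 0 = home, its door shut against the kiln's front; 0.25 = at the outer stop. It runs along the kiln's -x (kiln_front), with about 3 N of friction, and stays where it is left. The car carries the setter plate and, at its front (-x) end, the upright door.
- setter (a point): Centre of the top of the car's brown setter plate: 140 mm (x) by 190 mm (y), 75 mm above the bench, no rim. Axes as kiln_front's; moves with the car. The door on the car (240 mm wide, top 205 mm above the bench) has its inner face 135 mm towards -x, with a plug on it 10 mm deep, 200 mm wide, 70 to 150 mm above the bench. Car right out: the kiln's front is 115 mm towards +x.
- car_handle (a point): Middle of the door's bar handle: 12 mm round steel bar, 130 mm long along the kiln's y, 185 mm above the bench, 55 mm in front (-x) of the door's outer face and 20 mm below its top edge; 49 mm of free space behind it, but for two stand-offs 59 mm either side of the middle. Axes as kiln_front's; moves with the car.
- control: The kiln's control box, 110 mm (x) by 180 mm (y) by 70 mm high. Origin under its middle, z up. On its top are a display, a knob and the start slide. Fixed.
- start (a joint): Travel of the spring-return start slide (m): 0 = at rest, 0.032 = at its end. It moves along the control box's +y; the spring pushes back with 2.2 N at rest and 5.7 N at the end, so it snaps back when let go.
- start_top (a point): Middle of the top of the start slide's grey grip, 102 mm above the bench. The grip is 24 mm (x) by 16 mm (y), and stands 30 mm above the box's top. Axes as the control box's.
- tray: Grey press-to-tip tile tray, 106 mm (x) by 218 mm (y) by 36 mm high, origin under its middle. Four pockets at y = -78, -26, 26, 78 mm, each 82.4 mm (x) by 42 mm (y), with 10 mm walls between and 12 mm at the ends. A pocket's floor is a ledge 10 mm below the top from x = -2.5 mm to the +x end, and a well 32 mm below the top in the -x half. Fixed.
- tray_edge (a point): Point on the ledge's edge (tray x = -2.5 mm, 26 mm high), over which the tiles tip. A tile lies flush, just under half of it over the well. Pressed down at its -x end it tips about 34 degrees (0.6 rad), that end going down into the well against the pocket's end wall, and it stays tipped when let go, its +x end standing out of the pocket.
- cones: Cone pack, a clay plaque 70 mm (x) by 24 mm (y) by 20 mm high with three slender cones in a row along x standing on it, 64 mm high over all, 90 g. Origin under the middle of the plaque, z up. It stands on the bench.
- tile1: Glaze test tile, 80 mm (x) by 40 mm (y) by 10 mm thick, 64 g, cream clay with a grey glaze coat on the top, which leaves a bare strip at the -x end. Origin at the centre of the underside; z out of the glazed face. If present it starts in the tray's pocket at y = -78 mm, its x along the tray's x.
- tile2: Glaze test tile, 80 mm (x) by 40 mm (y) by 10 mm thick, 64 g, cream clay with a grey glaze coat on the top, which leaves a bare strip at the -x end. Origin at the centre of the underside; z out of the glazed face. If present it starts in the tray's pocket at y = -26 mm, its x along the tray's x.
- tile3: Glaze test tile, 80 mm (x) by 40 mm (y) by 10 mm thick, 64 g, cream clay with a grey glaze coat on the top, which leaves a bare strip at the -x end. Origin at the centre of the underside; z out of the glazed face. If present it starts in the tray's pocket at y = 26 mm, its x along the tray's x.
- tile4: Glaze test tile, 80 mm (x) by 40 mm (y) by 10 mm thick, 64 g, cream clay with a grey glaze coat on the top, which leaves a bare strip at the -x end. Origin at the centre of the underside; z out of the glazed face. If present it starts in the tray's pocket at y = 78 mm, its x along the tray's x.
- dripper1: Bystander: unfired cream coffee dripper with a handle, 116 mm across, 88 mm high, origin under its middle.
- dripper2: Bystander: unfired cream coffee dripper, 116 mm across, 88 mm high, origin under its middle.
- dripper3: Bystander: unfired cream coffee dripper standing upside down, 116 mm across, 88 mm high, origin on the bench under its middle.
- sponge: Bystander: yellow sponge, 110 x 70 x 32 mm.
There are look-alikes about, which are no part of the job. What is shaped like the tile3 but yellow is not meant. Leave any brown look-alike of the tile4 alone.

How it is judged:
By the outcome, as a careful person would: the job done as asked, in the order asked, and still so for the second after the job is handed in, with the robot touching nothing.
Of tile1, tile2, tile3, tile4 only 2 to 3 are there at a start; the rules pass over those that are not, and their reading is None.
At some moment in a run one of cones may be knocked a few centimetres aside while the robot is not near it.
Once in a run the grip may slacken for a moment while it holds something.
It also fails if it takes over 210 s, if anything falls off the work surface, if the arm or the gripper's body presses on something with over 40 N, if the wrist force passes 120 N, or if a joint passes its speed limit or range.

ROBOT

A 6-joint arm with a two-finger parallel gripper is mounted at the origin on the work surface. World frame = base frame: x ahead of the robot, y to its left, z up, the work surface at z = 0. Lengths are in m, angles in rad, forces in N, time in s.
With the tool pointing down it reaches from about 0.325 to 0.875 m from the base axis. Payload 4.4 kg.
Tool frame: the origin (TCP) lies at the very end of the fingers, on their centre line; the grasp point (between the pads) lies 19 mm behind it; z points along the fingers, y is the line along which they close (so a half turn about z gives the same grasp; the last joint's range is limited). The gripper opens to 85 mm and grips with 20 to 120 N. Pads are 22 mm wide; open, the fingers measure 114 mm over their backs; the gripper's body (76 mm by 85 mm) begins 54 mm behind the grasp point. The pads swing forward as they close: fully open they stand 13 mm farther back than shut.
Start: joints at [-1.252, 0.207, 1.542, -0, 1.393, -0.15], TCP at [0.26, -0.513, 0.231] pointing down, gripper open.
Joint ranges: [-2.73, 2.73], [-0.86, 2.22], [0.23, 2.46], [-1.11, 4.25], [0.08, 2.63], [-2.82, 2.82]. Speed limits (rad/s): [2.79, 2.79, 3.14, 3.14, 3.14, 3.14].

INTERFACE

Orientations are given as [roll, pitch, yaw] about the fixed x, y, z axes, in that order (R = Rz(yaw) Ry(pitch) Rx(roll)).
In Python, from plant import arm, eyes, job gives the robot as it stands.
- The arm moves only by the tool jog_arm, never from a script. Its argument "steps" is one flat list of numbers, 7 for each row, row after row: the shift along the tool's x, y, z normalised to -1 to 1, where 1 is 50 cm, then the turn, a rotation vector about the tool's x, y, z normalised to -1 to 1, where 1 is pi/2 rad, then the closure, from 0 (fully open) to 1 (shut). In form: [x, y, z, ax, ay, az, fingers, x, y, z, ax, ay, az, fingers, ...]. A call has exactly 10 rows; each row is the pose to reach, as a shift and turn from the pose commanded when the call began, along the tool's axes at that moment; what a row does not reach only later rows make up. A row lasts 1/10 s, in which the tool goes at most 50 mm and 8.59 degrees, less where a joint would pass 70% of its speed; a pose out of reach is approached as far as the arm can. A call with a number of a shift or a turn outside -1 to 1 is refused whole. A call with a gripper value outside its range is refused whole. The fingers move at their own pace and stop on an object; "newtons" is the grip in N (left out, the last holds). Time passes only in rows, so rows that repeat a pose let the fingers close, or fill a call up. It gives the time, the measured TCP pose, the force, the opening and the grip force at its end, in the units of the state.
- arm.sense(): the state, without advancing time (a new reading comes with each control period).
- eyes.snapshot(name): name is "side" or "top" or "wrist"; returns a dict with "image" (400x640x3 uint8, red, green, blue), "range_z" (400x640 float32, m along the optical axis (not along the pixel's ray), 0 where there is no reading), "fx", "fy", "cx", "cy" (pixels), "R" (3x3) and "t" (3): a world point X has camera coordinates R X + t; the wrist camera has in their place "T_tool_cam" (4x4, takes a point from camera to tool coordinates, whose origin is the TCP and whose axes are the flange's). Camera axes: x right, y down, z forward; pixel columns grow to the right and rows downward; lengths in m; the calibration is good to about 2 mm. A picture is of the moment at which its call begins: read the wrist's pose just before it.
- job.job_done(): hands the job in; it is judged then, once.
The state is a dict: "clock": time; "joint_positions": joint angles; "joint_velocities": joint speeds; "tau": joint torques, N m; "eef_pos": TCP position; "orientation": TCP orientation; "contact_force": force on the tool from outside, world axes, zero at the start; "ft_torque": the same for the moment, N m; "grip_width": finger opening in m; "grip_force": force on a finger pad.
Only numpy, scipy, OpenCV 4.12 (cv2) and the standard library are available. Lean on these libraries where they do the work, as an engineer would, in place of code of your own. Each camera call takes 0.05 s, during which the arm holds its last target. There are 200 camera calls.

## Working session

There is one attempt and no reset: what is moved stays moved. The work goes in short steps, Python scripts to look and compute and a tool call to move; the robot and the scene stay as the last step left them, time stands still between calls to the robot, and variables do not carry over. Pictures are saved under pics/ and viewed, at most 14 in all, crops included, and the job is handed in when it is done.

Besides the shell and the picture viewer there is one more tool, called by a JSON object that holds its "method" and its "body", one argument or row to a line. jog_arm: Moves the arm, as the interface text tells. Its arguments: {"type":"object","properties":{"steps":{"type":"array"},"newtons":{"type":"number"}},"required":["steps"]}

```bash
ls; mkdir -p pics; cat > h.py <<'E'
import numpy as np, cv2
from plant import arm, eyes, job
from scipy.spatial.transform import Rotation as Ro
def snap(n):
    s=arm.sense(); d=eyes.snapshot(n)
    if n=='wrist':
        T=np.eye(4); T[:3,:3]=Ro.from_euler('xyz',s['orientation']).as_matrix(); T[:3,3]=s['eef_pos']
        W=T@np.array(d['T_tool_cam']); R=W[:3,:3].T; d['R']=R; d['t']=-R@W[:3,3]
    d['R']=np.array(d['R']); d['t']=np.array(d['t']); return d
def save(d,f): cv2.imwrite('pics/'+f,d['image'][:,:,::-1])
def ray(d,u,v,z):
    c=-d['R'].T@d['t']; r=d['R'].T@np.array([(u-d['cx'])/d['fx'],(v-d['cy'])/d['fy'],1]); return c+r*(z-c[2])/r[2]
def cloud(d):
    v,u=np.mgrid[:400,:640]; z=d['range_z']; P=np.stack([(u-d['cx'])/d['fx']*z,(v-d['cy'])/d['fy']*z,z],-1)
    P=(P-d['t'])@d['R']; P[z<=0]=np.nan; return P
def pt(d,u,v): return cloud(d)[v,u]
E
python3 - <<'E'
from h import *
for n in('top','side'):
    d=snap(n); save(d,n+'0.png'); print(n,-d['R'].T@d['t'],d['fx'])
print(arm.sense())
E
```

```text
pics
top [0.45999234 0.07136812 1.28430902] 405.1064256793007
side [0.88641565 1.02292315 1.38074998] 460.52305855122046
{'clock': 0.1, 'joint_positions': array([-1.25250027e+00,  2.07361434e-01,  1.54282187e+00,  4.68555321e-06,
        1.39349880e+00, -1.50463448e-01]), 'joint_velocities': array([-0.00078623, -0.001146  , -0.00478233,  0.00118029,  0.00161715,
       -0.00201828]), 'tau': array([-1.15099607e-03, -3.84096515e+01, -2.92547858e+01, -1.48603749e-04,
        4.95651664e-03,  1.58761281e-05]), 'eef_pos': array([ 0.25956619, -0.51231002,  0.23022163]), 'orientation': array([-3.13952750e+00, -3.17759642e-04,  4.68758347e-01]), 'contact_force': array([-0.12120898, -0.24304285,  1.3783332 ]), 'ft_torque': array([-0.05379299,  0.00545686,  0.02934943]), 'grip_force': 0.0, 'grip_width': 0.08539612610850734}
```

View pics/top0.png

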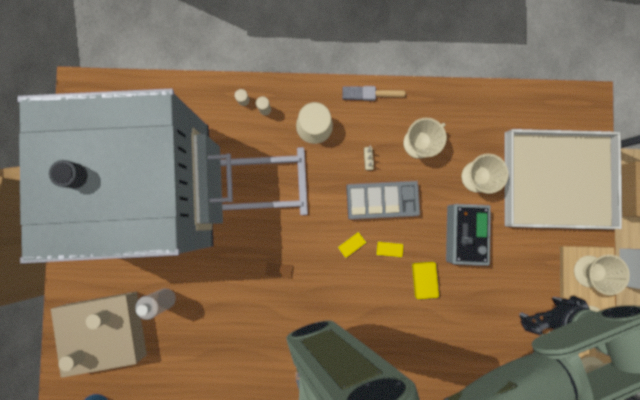

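View pics/side0.png

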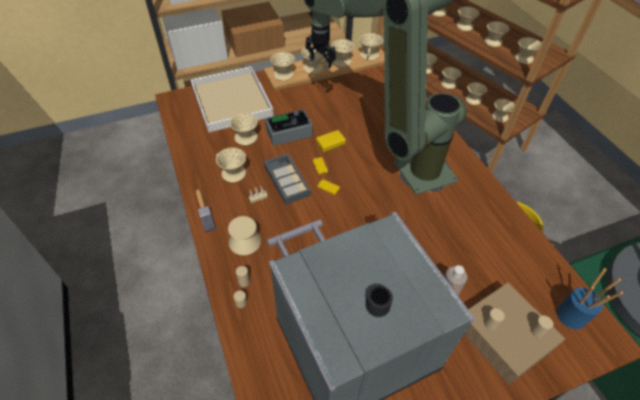

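```bash
python3 - <<'E'
from h import *
np.set_printoptions(precision=3,suppress=True)
d=snap('top'); s=snap('side')
np.savez('pics/t.npz',**d)
P=cloud(d)
for n,(u,v) in dict(kiln_tl=(30,110),kiln=(120,150),kmouthside=(180,170),door=(200,180),bar=(228,180),railend=(303,182),rail1=(265,159),rail2=(265,205),tray=(350,213),t1=(358,200),t2=(375,200),t3=(392,200),emptywell=(408,198),cone=(368,157),cone2=(371,157),y1=(352,244),y2=(390,250),sponge=(426,280),ctrl=(470,235),brown=(285,272),bench=(330,300)).items(): print(n,P[v,u],d['image'][v,u])
def big(d,box,f,k):
    x0,y0,x1,y1=box; c=d['image'][y0:y1,x0:x1]; return cv2.resize(c,None,fx=k,fy=k,interpolation=cv2.INTER_CUBIC)
a=big(d,(180,130,500,300),0,2.5)
cv2.imwrite('pics/crop1.png',a[:,:,::-1])
E
```

```text
kiln_tl [0.709 0.721 0.361] [144 154 154]
kiln [0.622 0.513 0.357] [147 156 158]
kmouthside [0.585 0.387 0.316] [70 73 75]
door [0.573 0.368 0.208] [87 93 96]
bar [0.577 0.297 0.189] [108 105 108]
railend [0.595 0.098 0.014] [171 170 177]
rail1 [0.662 0.217 0.031] [112 110 118]
rail2 [0.519 0.213 0.033] [117 117 124]
tray [ 0.5   -0.05   0.035] [127 130 132]
t1 [ 0.541 -0.074  0.038] [193 192 185]
t2 [ 0.542 -0.126  0.036] [192 191 182]
t3 [nan nan nan] [194 194 186]
emptywell [ 0.551 -0.232  0.022] [112 119 121]
cone [ 0.675 -0.102  0.039] [165 159 141]
cone2 [ 0.679 -0.115  0.018] [143 133 112]
y1 [ 0.404 -0.06   0.014] [214 194   0]
y2 [ 0.388 -0.179  0.015] [211 190   0]
sponge [ 0.299 -0.288  0.031] [208 190   0]
ctrl [ 0.441 -0.408  0.069] [32 38 37]
brown [0.312 0.147 0.009] [124  83  46]
bench [0.227 0.005 0.003] [148 103  60]
```

View pics/crop1.png

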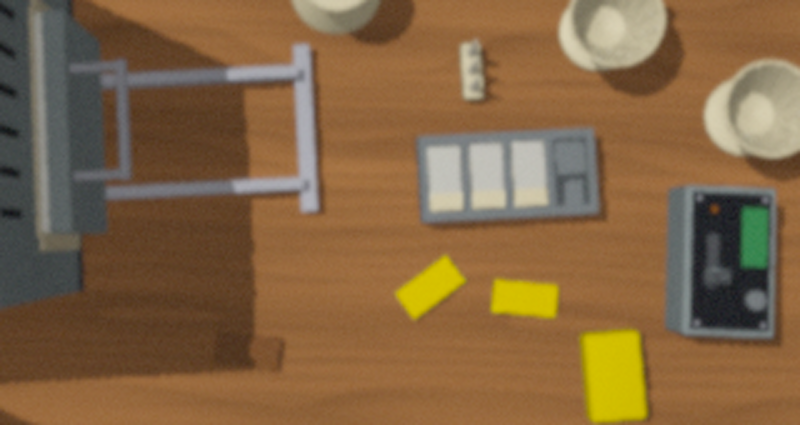

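Candidates: the glaze tiles, grey with a cream strip, are in the tray at px (358,200), (375,200) and (392,200), so tiles 4, 3 and 2. The pocket at (408,198) is empty. The look-alikes to leave alone are the yellow tiles at (352,244) and (390,250) and a brown one at (282,271). The cone pack is at (368,157), the car handle bar at (229,180), and the start slide at about (466,239). The tile bare ends face the robot (-x).

```bash
python3 - <<'E'
from h import *
np.set_printoptions(precision=4,suppress=True)
d=snap('top'); P=cloud(d); im=d['image'].astype(int)
u,v=np.meshgrid(np.arange(640),np.arange(400))
def box(x0,y0,x1,y1): return (u>=x0)&(u<=x1)&(v>=y0)&(v<=y1)
def rect(m,z,nm):
    m=cv2.morphologyEx(m.astype(np.uint8),cv2.MORPH_CLOSE,np.ones((3,3)))
    c=max(cv2.findContours(m,0,1)[0],key=cv2.contourArea)[:,0]
    W=np.array([ray(d,a,b,z)[:2] for a,b in c]); 
    r=cv2.minAreaRect((W*1000).astype(np.float32)); print(nm,np.round(r[0],1),np.round(r[1],1),r[2], cv2.contourArea(c))
sat=im.max(2)-im.min(2)
rect(box(335,170,430,228)&(sat<22)&(im[...,2]>75),.036,'tray')
for k,(a,b) in dict(t4=(349,366),t3=(367,383),t2=(384,400)).items(): rect(box(a,185,b,216)&(im[...,2]>150),.036,k)
rect(box(440,195,500,272)&(sat<30),.070,'ctrl')
m=box(360,140,380,175)&(im[...,2]>90); rect(m,.02,'cones')
m=box(222,145,236,215)&(P[...,2]>.165)&(P[...,2]<.2); Q=P[m]; c=Q.mean(0); _,s,V=np.linalg.svd(Q[:,:2]-c[:2]); print('bar',c,V[0],m.sum(),Q.min(0),Q.max(0))
m=box(190,140,240,240)&(P[...,2]>.195)&(P[...,2]<.22);Q=P[m];c=Q.mean(0);r=cv2.minAreaRect((Q[:,:2]*1000).astype(np.float32)); print('doortop',c,r)
m=box(20,90,180,260)&(P[...,2]>.35)&(P[...,2]<.37);Q=P[m];r=cv2.minAreaRect((Q[:,:2]*1000).astype(np.float32)); print('kilntop',r)
# rails triangulated
for x in(240,260,280):
    col=[(y,sat[y,x],im[y,x]) for y in range(150,220) if im[y,x,2]>95]; print(x,[c[0] for c in col])
E
```

```text
tray [ 543.1 -151.1] [106.3 220.9] 4.141495704650879 2332.5
t4 [538.7 -71.8] [78.4 42.2] 4.378021240234375 308.5
t3 [ 543.4 -124.9] [77.7 40.3] 0.8863934874534607 305.0
t2 [ 547.1 -177.3] [80.6 41.3] 4.851568698883057 299.5
ctrl [ 442.8 -402.6] [131.7 181.4] 88.67157745361328 2513.0
cones [ 678.1 -106.5] [76.2 28.4] 0.9154450297355652 176.0
bar [0.5824 0.2972 0.1892] [-0.9984 -0.0568] 258 [0.5195 0.2849 0.182 ] [0.6486 0.3166 0.1945]
doortop [0.5648 0.3693 0.205 ] ((548.7954711914062, 367.0201416015625), (268.8211975097656, 38.48808670043945), 3.8640377521514893)
kilntop ((564.5771484375, 560.619140625), (382.33685302734375, 354.9449157714844), 4.171565532684326)
240 [159, 160, 161, 162, 163, 204, 205, 206, 207, 208]
260 [158, 159, 160, 161, 162, 203, 204, 205, 206, 207]
280 [156, 157, 158, 159, 160, 161, 162, 201, 202, 203, 204, 205, 206]
```

```bash
cat >> h.py <<'E'
def go(pos,rpy=(np.pi,0,.068),start=None):
    s=arm.sense(); p,o=(s['eef_pos'],s['orientation']) if start is None else start
    A=Ro.from_euler('xyz',o); t=A.inv().apply(np.array(pos)-p)/.5
    r=(A.inv()*Ro.from_euler('xyz',rpy)).as_rotvec()/(np.pi/2)
    print(np.round(np.r_[t,r],3).tolist(),'rows',round(max(np.linalg.norm(t)*10,np.linalg.norm(r)*90/8.59),1))
    return (np.array(pos),np.array(rpy))
E
python3 - <<'E'
from h import *
a=go((.43,-.40,.35)); b=go((.54,-.15,.33),start=a); go((.583,.19,.33),start=b)
d=snap('wrist'); print(np.round(d['T_tool_cam'],3),d['fx'])
E
```

```text
[0.406, -0.047, -0.238, -0.001, 0.0, 0.255] rows 4.7
[0.253, -0.484, 0.04, 0.0, 0.0, 0.0] rows 5.5
[0.132, -0.673, -0.0, 0.0, 0.0, 0.0] rows 6.9
[[ 0.    -0.958 -0.286  0.074]
 [ 1.     0.    -0.001  0.   ]
 [ 0.001 -0.286  0.958 -0.143]
 [ 0.     0.     0.     1.   ]] 275.3898964528187
```

{"method": "jog_arm", "body": {
  "steps": [0.406, -0.047, -0.238, 0, 0, 0.255, 0, 0.406, -0.047, -0.238, 0, 0, 0.255, 0, 0.406, -0.047, -0.238, 0, 0, 0.255, 0, 0.406, -0.047, -0.238, 0, 0, 0.255, 0, 0.406, -0.047, -0.238, 0, 0, 0.255, 0, 0.406, -0.047, -0.238, 0, 0, 0.255, 0, 0.406, -0.047, -0.238, 0, 0, 0.255, 0, 0.406, -0.047, -0.238, 0, 0, 0.255, 0, 0.406, -0.047, -0.238, 0, 0, 0.255, 0, 0.406, -0.047, -0.238, 0, 0, 0.255, 0]
}}

```text
clock: 1.3
eef_pos: [0.4291, -0.4008, 0.3492]
orientation: [-3.14, 0.001, 0.066]
contact_force: [-0.0, 0.5, -0.3]
grip_width: 0.0854
grip_force: 0.0
```

```bash
python3 - <<'E'
from h import *
d=snap('wrist'); save(d,'w1.png'); print(arm.sense()['eef_pos'],arm.sense()['orientation'])
import pickle; pickle.dump(d,open('w1.pkl','wb'))
go((.49,-.15,.33))
E
```

```text
[ 0.42929216 -0.40073261  0.34939407] [-3.14029463e+00  9.64765911e-04  6.65814485e-02]
[0.155, -0.492, 0.039, -0.001, 0.001, -0.001] rows 5.2
```

View pics/w1.png

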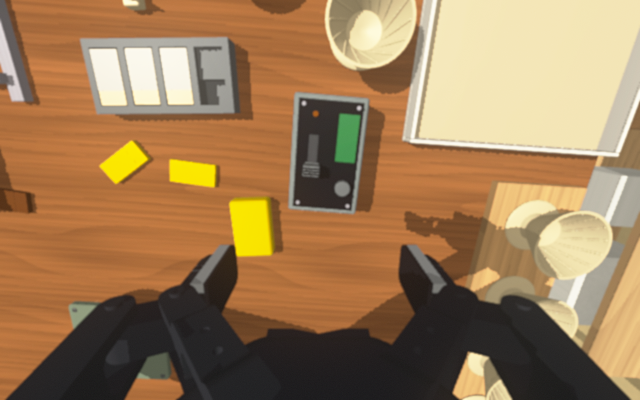

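The wrist view shows the control box at (328,153). The slide's ridged grip is at (311,170), with its slot running up-image (world +x) to (313,137). Tray and tiles are at (95–190,76), and the empty pocket is at (213,76).

{"method": "jog_arm", "body": {
  "steps": [0.155, -0.492, 0.039, 0, 0, 0, 0.2, 0.155, -0.492, 0.039, 0, 0, 0, 0.2, 0.155, -0.492, 0.039, 0, 0, 0, 0.2, 0.155, -0.492, 0.039, 0, 0, 0, 0.2, 0.155, -0.492, 0.039, 0, 0, 0, 0.2, 0.155, -0.492, 0.039, 0, 0, 0, 0.2, 0.155, -0.492, 0.039, 0, 0, 0, 0.2, 0.155, -0.492, 0.039, 0, 0, 0, 0.2, 0.155, -0.492, 0.039, 0, 0, 0, 0.2, 0.155, -0.492, 0.039, 0, 0, 0, 0.2]
}}

```text
clock: 2.35
eef_pos: [0.4906, -0.1512, 0.3308]
orientation: [3.141, 0.0, 0.066]
contact_force: [-0.4, -0.3, 0.3]
grip_width: 0.0683
grip_force: 0.0
```

```bash
cat >> h.py <<'E'
def wrect(d,m,z):
    m=cv2.morphologyEx(m.astype(np.uint8),cv2.MORPH_CLOSE,np.ones((3,3)))
    c=max(cv2.findContours(m,0,1)[0],key=cv2.contourArea)[:,0]
    W=np.array([ray(d,a,b,z)[:2] for a,b in c]); r=cv2.minAreaRect((W*1000).astype(np.float32))
    return np.round(r[0],1),np.round(r[1],1),round(r[2],2)
def comps(m,lo,hi):
    n,l,s,c=cv2.connectedComponentsWithStats(m.astype(np.uint8)); return [(l==i,c[i],s[i,4]) for i in range(1,n) if lo<s[i,4]<hi]
E
python3 - <<'E'
from h import *
import pickle
np.set_printoptions(precision=4,suppress=True)
w1=pickle.load(open('w1.pkl','rb'))
d=snap('wrist'); save(d,'w2.png'); pickle.dump(d,open('w2.pkl','rb')); print(arm.sense()['eef_pos'])
for k,w in (('w1',w1),('w2',d)):
    im=w['image'].astype(int); P=cloud(w)
    m=(im.min(2)>165)
    for mm,c,n in comps(m,500,6000): print(k,'bright',c,n,wrect(w,mm,.036),'z',np.nanmedian(P[mm],0))
P=cloud(w1)
m=(P[...,2]>.09)&(P[...,2]<.115)&(P[...,0]>.38)&(P[...,0]<.5)&(P[...,1]>-.46)&(P[...,1]<-.34)
Q=P[m]; print('slide',m.sum(),Q.min(0),Q.max(0),np.median(Q,0)); print(cv2.minAreaRect((Q[:,:2]*1000).astype(np.float32)))
m=(P[...,2]>.06)&(P[...,2]<.115)&(P[...,0]>.3)&(P[...,0]<.6)&(P[...,1]>-.5)&(P[...,1]<-.32);Q=P[m]; print('ctrl',cv2.minAreaRect((Q[:,:2]*1000).astype(np.float32)),np.median(Q,0))
print('slide ray',ray(w1,311,168,.102))
E
```

```text
Traceback (most recent call last):
FileNotFoundError: [Errno 2] No such file or directory: 'w2.pkl'
```

View pics/w2.png

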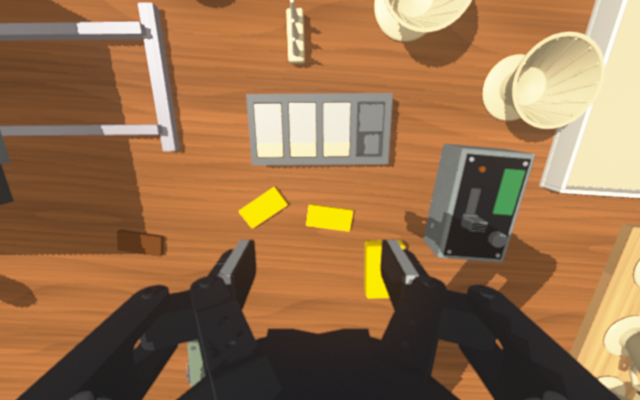

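The view shows three tiles in the tray at (268,130), (302,130) and (336,130), the cone pack at (295,35), and the slide at (474,222).

```bash
python3 - <<'E'
from h import *
import pickle
np.set_printoptions(precision=4,suppress=True)
w1=pickle.load(open('w1.pkl','rb'))
d=snap('wrist'); pickle.dump(d,open('w2.pkl','wb')); print(arm.sense()['eef_pos'])
C={}
for k,w in (('w1',w1),('w2',d)):
    im=w['image'].astype(int); P=cloud(w)
    g=(im.min(2)>130)&(np.arange(640)[None]<400)&(np.arange(400)[:,None]<190)
    for mm,c,n in comps(g,800,4000): print(k,'bright',c,n,wrect(w,mm,.036),'z',np.nanmedian(P[mm],0)); C.setdefault(k,[]).append(c)
def tri(w,a,v,b):
    A=[];B=[]
    for d,(x,y) in((w,a),(v,b)):
        R,t=d['R'],d['t'];p=(x-d['cx'])/d['fx'];q=(y-d['cy'])/d['fy']
        A+= [R[0]-p*R[2],R[1]-q*R[2]];B+=[p*t[2]-t[0],q*t[2]-t[1]]
    return np.linalg.lstsq(np.array(A),np.array(B),rcond=None)[0]
print('slide tri',tri(w1,(311,168),d,(474,219)))
P=cloud(w1)
m=(P[...,2]>.09)&(P[...,2]<.115)&(P[...,0]>.38)&(P[...,0]<.5)&(P[...,1]>-.46)&(P[...,1]<-.34)
Q=P[m]; print('slide',m.sum(),np.median(Q,0)); print(cv2.minAreaRect((Q[:,:2]*1000).astype(np.float32)))
m=(P[...,2]>.06)&(P[...,2]<.08)&(P[...,0]>.3)&(P[...,0]<.6)&(P[...,1]>-.5)&(P[...,1]<-.32);Q=P[m]; print('ctrl',cv2.minAreaRect((Q[:,:2]*1000).astype(np.float32)),np.median(Q,0))
P=cloud(d)
for nm,b,lo,hi in(('tray',(.44,.65,-.28,-.02),.03,.045),('cones',(.62,.75,-.16,-.06),.01,.03),('conetop',(.62,.75,-.16,-.06),.04,.07)):
    m=(P[...,2]>lo)&(P[...,2]<hi)&(P[...,0]>b[0])&(P[...,0]<b[1])&(P[...,1]>b[2])&(P[...,1]<b[3]);Q=P[m];print(nm,cv2.minAreaRect((Q[:,:2]*1000).astype(np.float32)),np.median(Q,0),Q[:,2].max())
a=go((.583,.2,.33)); 
E
```

```text
[ 0.4906 -0.1508  0.3308]
w1 bright [369.7947  36.9253] 3293 (array([ 619.2, -453.1]), array([ 90.3, 110.6]), 4.25) z [ 0.6137 -0.4657  0.0519]
w1 bright [323.2141 127.8275] 939 (array([ 456. , -412.5]), array([115.6, 156.4]), 89.23) z [ 0.4961 -0.389   0.0703]
w2 bright [140.6892  72.1994] 3465 (array([592.6, 138.3]), array([202.8, 112.8]), 4.46) z [0.6206 0.112  0.0175]
slide tri [ 0.4286 -0.3904  0.0854]
slide 194 [ 0.4266 -0.3892  0.1023]
((425.646484375, -389.1865234375), (23.535924911499023, 15.938833236694336), 88.97779083251953)
ctrl ((479.15106201171875, -416.0852966308594), (126.48151397705078, 259.19268798828125), 82.83621215820312) [ 0.4598 -0.4137  0.072 ]
tray ((571.235107421875, -147.1916961669922), (163.00132751464844, 218.17811584472656), 4.19570255279541) [ 0.5448 -0.1337  0.0366] 0.03983169204288977
cones ((674.4053955078125, -104.99729919433594), (69.58524322509766, 23.93890380859375), 4.924783229827881) [ 0.6713 -0.1082  0.0204] 0.029944556540365316
conetop ((677.6776733398438, -104.617431640625), (51.881465911865234, 8.302289009094238), 4.6409831047058105) [ 0.6782 -0.1049  0.0521] 0.06658051023644457
[0.231, -0.688, 0.001, 0.0, 0.0, -0.001] rows 7.3
```

{"method": "jog_arm", "body": {
  "steps": [0.242, -0.88, 0, 0, 0, 0, 0.4, 0.242, -0.88, 0, 0, 0, 0, 0.4, 0.242, -0.88, 0, 0, 0, 0, 0.4, 0.242, -0.88, 0, 0, 0, 0, 0.4, 0.242, -0.88, 0, 0, 0, 0, 0.4, 0.242, -0.88, 0, 0, 0, 0, 0.4, 0.242, -0.88, 0, 0, 0, 0, 0.4, 0.242, -0.88, 0, 0, 0, 0, 0.4, 0.242, -0.88, 0, 0, 0, 0, 0.4, 0.242, -0.88, 0, 0, 0, 0, 0.4]
}}

```text
clock: 3.45
eef_pos: [0.5815, 0.3024, 0.3294]
orientation: [-3.14, 0.001, 0.073]
contact_force: [0.7, -0.4, -0.6]
grip_width: 0.0515
grip_force: 0.0
```

```bash
python3 - <<'E'
from h import *
np.set_printoptions(precision=4,suppress=True)
d=snap('wrist'); P=cloud(d); s=arm.sense(); print(s['eef_pos'],s['orientation'],s['grip_width'])
m=(P[...,2]>.18)&(P[...,2]<.2)&(P[...,0]>.5)&(P[...,0]<.67)&(P[...,1]>.27)&(P[...,1]<.33);Q=P[m];print(len(Q)); 
if len(Q): print(np.median(Q,0),Q[:,2].max(),cv2.minAreaRect((Q[:,:2]*1000).astype(np.float32)))
go((.583,.2975,.166))
E
```

```text
[0.5815 0.3008 0.3295] [-3.1411  0.0013  0.0722] 0.05141594125912734
1833
[0.5885 0.3001 0.1903] 0.193630355084499 ((582.3057861328125, 312.72998046875), (130.05337524414062, 42.82861328125), 4.042497634887695)
[0.003, 0.007, 0.327, -0.0, 0.001, 0.003] rows 3.3
```

{"method": "jog_arm", "body": {
  "steps": [0.003, 0.007, 0.15, 0, 0, 0, 0.4, 0.003, 0.007, 0.25, 0, 0, 0, 0.4, 0.003, 0.007, 0.325, 0, 0, 0, 0.4, 0.003, 0.007, 0.325, 0, 0, 0, 0.4, 0.003, 0.007, 0.325, 0, 0, 0, 0.4, 0.003, 0.007, 0.325, 0, 0, 0, 1, 0.003, 0.007, 0.325, 0, 0, 0, 1, 0.003, 0.007, 0.325, 0, 0, 0, 1, 0.003, 0.007, 0.325, 0, 0, 0, 1, 0.003, 0.007, 0.325, 0, 0, 0, 1],
  "newtons": 50
}}

```text
clock: 4.5
eef_pos: [0.5857, 0.2956, 0.1727]
orientation: [-3.139, -0.008, 0.069]
contact_force: [0.5, 2.2, 6.6]
grip_width: 0.01
grip_force: 48.8
```

```bash
python3 - <<'E'
from h import *
s=arm.sense(); p=s['eef_pos']; print(p,s['orientation'],s['grip_width'],s['grip_force'],s['contact_force'])
x=np.array([-.068,.9977,0])
go(p-.252*x,s['orientation'])
E
```

```text
[0.58574401 0.29560135 0.172712  ] [-3.13899172 -0.00771992  0.06872278] 0.009952390386745134 48.756367564201355 [0.53240853 2.21871785 6.60254807]
[-0.0, 0.504, -0.001, 0.0, 0.0, 0.0] rows 5.0
```

{"method": "jog_arm", "body": {
  "steps": [0, 0.04, 0, 0, 0, 0, 1, 0, 0.1, 0, 0, 0, 0, 1, 0, 0.16, 0, 0, 0, 0, 1, 0, 0.22, 0, 0, 0, 0, 1, 0, 0.28, 0, 0, 0, 0, 1, 0, 0.34, 0, 0, 0, 0, 1, 0, 0.4, 0, 0, 0, 0, 1, 0, 0.45, 0, 0, 0, 0, 1, 0, 0.48, 0, 0, 0, 0, 1, 0, 0.505, 0, 0, 0, 0, 1]
}}

```text
clock: 5.5
eef_pos: [0.6043, 0.0482, 0.1727]
orientation: [-3.127, -0.012, 0.066]
contact_force: [3.3, 37.8, 7.1]
grip_width: 0.0098
grip_force: 51.3
```

```bash
python3 - <<'E'
from h import *
np.set_printoptions(precision=4,suppress=True)
s=arm.sense(); p=s['eef_pos']; print(p,s['grip_width'],s['contact_force'])
d=snap('top'); save(d,'t2.png'); P=cloud(d)
m=(P[...,2]>.06)&(P[...,2]<.09)&(P[...,0]>.4)&(P[...,0]<.75)&(P[...,1]>.15)&(P[...,1]<.36);Q=P[m];print(len(Q),np.median(Q,0),cv2.minAreaRect((Q[:,:2]*1000).astype(np.float32)))
E
```

```text
[0.6043 0.0482 0.1727] 0.00976149528088007 [ 3.2801 37.7727  7.1302]
3337 [0.5852 0.2703 0.0744] ((586.1746215820312, 271.73675537109375), (190.8462677001953, 160.66482543945312), 4.144335746765137)
```

{"method": "jog_arm", "body": {
  "steps": [0, -0.006, 0, 0, 0, 0, 0.4, 0, -0.006, 0, 0, 0, 0, 0.4, 0, -0.006, 0, 0, 0, 0, 0.4, 0, -0.006, 0, 0, 0, 0, 0.4, 0, -0.006, -0.1, 0, 0, 0, 0.4, 0, -0.006, -0.2, 0, 0, 0, 0.4, 0, -0.006, -0.25, 0, 0, 0, 0.4, -0.06, 0.08, -0.25, 0, 0, 0, 0.4, -0.1, 0.18, -0.25, 0, 0, 0, 0.4, -0.15, 0.26, -0.25, 0, 0, 0, 1]
}}

```text
clock: 6.55
eef_pos: [0.5355, -0.0911, 0.2935]
orientation: [3.14, -0.001, 0.069]
contact_force: [0.2, -0.4, 0.7]
grip_width: 0.0378
grip_force: 0.0
```

```bash
python3 - <<'E'
from h import *
np.set_printoptions(precision=4,suppress=True)
s=arm.sense(); print(s['eef_pos'],s['orientation'],s['contact_force'],s['grip_width'])
d=snap('wrist'); save(d,'w3.png'); P=cloud(d); im=d['image'].astype(int)
u,v=np.meshgrid(np.arange(640),np.arange(400))
def inb(b,lo,hi): return (P[...,2]>lo)&(P[...,2]<hi)&(P[...,0]>b[0])&(P[...,0]<b[1])&(P[...,1]>b[2])&(P[...,1]<b[3])
m=inb((.46,.62,-.28,-.02),.029,.045); mm=max(comps(m,500,1e6),key=lambda c:c[2])[0]; Q=P[mm]; print('tray',cv2.minAreaRect((Q[:,:2]*1000).astype(np.float32)),np.median(Q,0))
b=m&(im.min(2)>130)
for x,c,n in comps(b|(m&(im[...,0]>185)),500,1e5): print(c,n,cv2.minAreaRect((P[x][:,:2]*1000).astype(np.float32)),np.median(P[x],0))
d=snap('top');P=cloud(d);m=inb((.4,.75,.15,.36),.06,.09);x=max(comps(m,500,1e6),key=lambda c:c[2])[0];print('setter',cv2.minAreaRect((P[x][:,:2]*1000).astype(np.float32)),np.median(P[x],0))
im=d['image']; print(im[int(180),230:290:6].tolist())
E
```

```text
[ 0.5355 -0.0911  0.2935] [ 3.1405 -0.0006  0.0694] [ 0.2037 -0.4257  0.6678] 0.037832082897242894
tray ((543.1619873046875, -149.69015502929688), (106.84927368164062, 218.80154418945312), 4.2870941162109375) [ 0.5449 -0.1353  0.0366]
[350.884  163.7494] 8126 ((542.689208984375, -150.03173828125), (105.37452697753906, 215.51556396484375), 4.004295825958252) [ 0.5452 -0.1369  0.0366]
setter ((586.0321044921875, 272.0303649902344), (190.5009002685547, 160.70401000976562), 4.283022403717041) [0.5849 0.27   0.0744]
[[120, 109, 88], [119, 111, 89], [119, 110, 91], [122, 111, 93], [122, 112, 93], [122, 109, 89], [183, 170, 143], [146, 136, 117], [82, 87, 90], [139, 141, 138]]
```

View pics/w3.png

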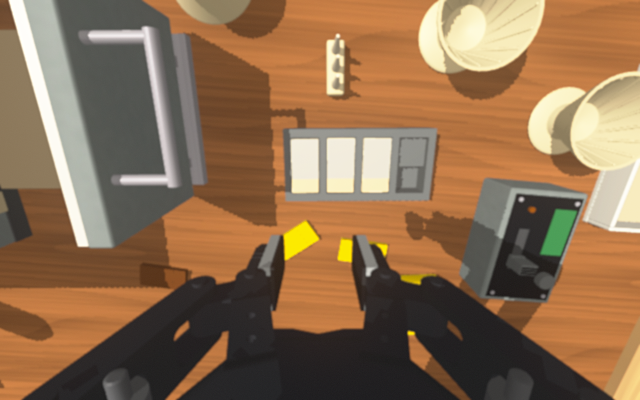

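The view shows the tray at (360,165) with three flat tiles, the cone pack at (337,68), and the car drawn out with the setter plate left of the door. Next is tipping tile4.

```bash
cat >> h.py <<'E'
TC=np.array([.5431,-.1499,0]); TX=np.array([.9973,.0741,0]); TY=np.array([-.0741,.9973,0]); Z=np.array([0,0,1.])
def tr(x,y,z): return TC+TX*x+TY*y+Z*z
def press(y,zz=(.05,.026,.1)):
    s=None
    for i,z in enumerate(zz): go(tr(-.0285,y,z),(np.pi,0,.0742))
def gp(y,s=.031,up=0): return tr(-.0025+s*.825-up*.565,y,.026+s*.565+up*.825),(np.pi,-.6,.0742)
E
python3 - <<'E'
from h import *
press(.078)
E
```

```text
[-0.046, -0.045, 0.486, 0.002, 0.001, -0.009] rows 4.9
[-0.046, -0.045, 0.534, 0.002, 0.001, -0.009] rows 5.4
[-0.046, -0.045, 0.386, 0.002, 0.001, -0.009] rows 3.9
```

{"method": "jog_arm", "body": {
  "steps": [-0.046, -0.045, 0.1, 0.002, 0, -0.009, 1, -0.046, -0.045, 0.2, 0.002, 0, -0.009, 1, -0.046, -0.045, 0.3, 0.002, 0, -0.009, 1, -0.046, -0.045, 0.4, 0.002, 0, -0.009, 1, -0.046, -0.045, 0.486, 0.002, 0, -0.009, 1, -0.046, -0.045, 0.51, 0.002, 0, -0.009, 1, -0.046, -0.045, 0.528, 0.002, 0, -0.009, 1, -0.046, -0.045, 0.536, 0.002, 0, -0.009, 1, -0.046, -0.045, 0.536, 0.002, 0, -0.009, 1, -0.046, -0.045, 0.486, 0.002, 0, -0.009, 1]
}}

```text
clock: 7.65
eef_pos: [0.5103, -0.0681, 0.0502]
orientation: [-3.137, 0.003, 0.083]
contact_force: [0.6, -0.6, 0.2]
grip_width: -0.0001
grip_force: 0.0
```

```bash
python3 - <<'E'
from h import *
np.set_printoptions(precision=4,suppress=True)
s=arm.sense(); print(s['eef_pos'],s['contact_force'])
p,o=gp(.078,up=.1); a=go(p,o); p,o=gp(.078); go(p,o,start=a)
E
```

```text
[ 0.5103 -0.0681  0.0502] [ 0.6278 -0.5906  0.1552]
[-0.014, 0.011, -0.152, -0.004, 0.384, 0.004] rows 4.0
[0.0, 0.0, 0.2, 0.0, 0.0, 0.0] rows 2.0
```

{"method": "jog_arm", "body": {
  "steps": [0, 0, -0.1, 0, 0, 0.0, 0.3, -0.014, 0.011, -0.152, 0, 0.1, 0, 0.3, -0.014, 0.011, -0.152, 0, 0.2, 0, 0.3, -0.014, 0.011, -0.152, 0, 0.3, 0, 0.3, -0.014, 0.011, -0.152, -0.004, 0.384, 0.004, 0.3, -0.014, 0.011, -0.152, -0.004, 0.384, 0.004, 0.3, -0.014, 0.011, -0.152, -0.004, 0.384, 0.004, 0.3, -0.014, 0.011, -0.152, -0.004, 0.384, 0.004, 0.3, -0.014, 0.011, -0.152, -0.004, 0.384, 0.004, 0.3, -0.014, 0.011, -0.152, -0.004, 0.384, 0.004, 0.3]
}}

```text
clock: 8.65
eef_pos: [0.5065, -0.0754, 0.1277]
orientation: [3.139, -0.605, 0.077]
contact_force: [0.2, -0.8, -0.5]
grip_width: 0.0598
grip_force: 0.0
```

```bash
cat >> h.py <<'E'
def tiles(d,zmin=.0415):
    """raised tile points in tray frame, and profile"""
    P=cloud(d); Q=(P-TC); q=np.stack([Q@TX,Q@TY,P[...,2]],-1)
    im=d['image'].astype(int)
    m=(np.abs(q[...,0])<.05)&(np.abs(q[...,1])<.11)&(q[...,2]>zmin)&(q[...,2]<.075)&(im.min(2)>70)
    for x,c,n in comps(m,60,1e6):
        k=q[x]; print('raised px',np.round(c),n,'min',k.min(0),'max',k.max(0),'slope',np.polyfit(k[:,0],k[:,2],1))
E
python3 - <<'E'
from h import *
np.set_printoptions(precision=4,suppress=True)
s=arm.sense(); print(s['eef_pos'],s['orientation'],s['grip_width'])
d=snap('wrist'); save(d,'w4.png'); tiles(d)
p,o=gp(.078); go(p,o)
E
```

```text
[ 0.5065 -0.0754  0.1277] [ 3.1387 -0.6051  0.0772] 0.05979007455576425
raised px [316. 209.] 1565 min [-0.001   0.0589  0.0415] max [0.0312 0.0986 0.06  ] slope [0.5814 0.0422]
[-0.006, -0.002, 0.2, 0.001, -0.003, 0.001] rows 2.0
```

View pics/w4.png

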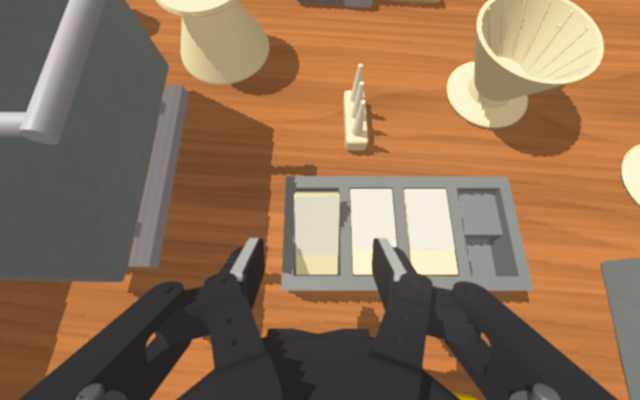

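The left tile (316,235) is tipped with its far end up, and the fingers straddle it. The tilt of about 31° and the 60 mm top agree with the text.

{"method": "jog_arm", "body": {
  "steps": [-0.006, -0.002, 0.06, 0, 0, 0, 0.3, -0.006, -0.002, 0.12, 0, 0, 0, 0.3, -0.006, -0.002, 0.17, 0, 0, 0, 0.3, -0.006, -0.002, 0.2, 0, 0, 0, 0.3, -0.006, -0.002, 0.2, 0, 0, 0, 0.3, -0.006, -0.002, 0.2, 0, 0, 0, 1, -0.006, -0.002, 0.2, 0, 0, 0, 1, -0.006, -0.002, 0.2, 0, 0, 0, 1, -0.006, -0.002, 0.2, 0, 0, 0, 1, -0.006, -0.002, 0.2, 0, 0, 0, 1],
  "newtons": 45
}}

```text
clock: 9.7
eef_pos: [0.5592, -0.0702, 0.0429]
orientation: [3.14, -0.604, 0.075]
contact_force: [-1.4, -0.0, -0.1]
grip_width: 0.0387
grip_force: 48.6
```

```bash
python3 - <<'E'
from h import *
s=arm.sense(); p=s['eef_pos']; print(p,s['orientation'],s['grip_width'],s['grip_force'],s['contact_force'])
go(p+TX*.004+Z*.06,s['orientation']); go(p+Z*.3,s['orientation'])
E
```

```text
[ 0.55922745 -0.07017919  0.0428762 ] [ 3.13986104 -0.60420893  0.07532429] 0.038722143534750564 48.61567139625549 [-1.37649642 -0.02886813 -0.08733028]
[0.075, 0.0, -0.094, 0.0, 0.0, 0.0] rows 1.2
[0.341, 0.001, -0.494, 0.0, 0.0, 0.0] rows 6.0
```

{"method": "jog_arm", "body": {
  "steps": [0.025, 0, -0.03, 0, 0, 0, 1, 0.05, 0, -0.06, 0, 0, 0, 1, 0.075, 0, -0.094, 0, 0, 0, 1, 0.13, 0, -0.17, 0, 0, 0, 1, 0.19, 0, -0.26, 0, -0.1, 0, 1, 0.25, 0, -0.34, 0, -0.19, 0, 1, 0.29, 0, -0.41, 0, -0.28, 0, 1, 0.3, 0, -0.43, 0, -0.385, 0, 1, 0.3, 0, -0.43, 0, -0.385, 0, 1, 0.3, 0, -0.43, 0, -0.385, 0, 1]
}}

```text
clock: 10.7
eef_pos: [0.5631, -0.0696, 0.3057]
orientation: [3.14, -0.001, 0.076]
contact_force: [-0.2, -0.2, -1.7]
grip_width: 0.0384
grip_force: 48.5
```

```bash
cat >> h.py <<'E'
KX=np.array([-.0715,.9974,0]); KY=np.array([-.9974,-.0715,0])
E
python3 - <<'E'
from h import *
np.set_printoptions(precision=4,suppress=True)
s=arm.sense(); p=s['eef_pos']; print(p,s['orientation'],s['grip_width'],s['grip_force'])
d=snap('top');P=cloud(d); save(d,'t3.png')
m=(P[...,2]>.066)&(P[...,2]<.085)&(P[...,0]>.45)&(P[...,0]<.72)&(P[...,1]>.15)&(P[...,1]<.36)
im=d['image'].astype(int)
for x,c,n in comps(m,300,1e6): print(c,n,cv2.minAreaRect((P[x][:,:2]*1000).astype(np.float32)),np.median(P[x],0))
go((.585+0.028,.25,.30),(np.pi,0,.0715))
x=np.array([P[180,k] for k in range(226,300,3)]); print(np.c_[np.arange(226,300,3),x])
E
```

```text
[ 0.5631 -0.0696  0.3057] [ 3.1396 -0.0013  0.0757] 0.03842882789218973 48.53475630283356
[244.6891 181.6476] 3065 ((585.9037475585938, 271.3167724609375), (190.27772521972656, 159.0856475830078), 4.331138610839844) [0.5858 0.271  0.0747]
[0.151, -0.629, 0.007, 0.0, 0.001, 0.003] rows 6.5
[[226.       0.5892   0.3274   0.0728]
 [229.       0.5892   0.3181   0.0747]
 [232.       0.5892   0.3086   0.0774]
 [235.       0.5891   0.2992   0.0796]
 [238.       0.5901   0.2916   0.0727]
 [241.       0.59     0.282    0.0758]
 [244.       0.5898   0.2725   0.0795]
 [247.       0.5906   0.2645   0.0735]
 [250.       0.5904   0.255    0.0771]
 [253.       0.591    0.2465   0.0736]
 [256.       0.5912   0.2375   0.0737]
 [259.       0.5912   0.2283   0.0759]
 [262.       0.5914   0.2193   0.0763]
 [265.       0.5917   0.2104   0.0755]
 [268.       0.5923   0.2018   0.072 ]
 [271.       0.5933   0.1936   0.0643]
 [274.       0.5947   0.1855   0.0536]
 [277.       0.5951   0.1766   0.0514]
 [280.       0.5956   0.1676   0.0489]
 [283.       0.5951   0.158    0.0555]
 [286.       0.5853   0.1431   0.1464]
 [289.       0.5795   0.1317   0.2005]
 [292.       0.5795   0.1235   0.2024]
 [295.       0.5792   0.1153   0.2069]
 [298.       0.5796   0.1074   0.2049]]
```

```bash
cat >> h.py <<'E'
SC=np.array([.585,.271,0])
def place(kx,ky,z,off=.029): return SC+KX*kx+KY*(ky-off)+Z*z
E
python3 - <<'E'
from h import *
a=go(place(.026,.047,.30),(np.pi,0,.0715)); go(place(.026,.047,.0775),(np.pi,0,.0715),start=a)
E
```

```text
[0.063, -0.727, 0.007, 0.0, 0.001, 0.003] rows 7.3
[0.0, -0.0, 0.445, 0.0, 0.0, 0.0] rows 4.4
```

{"method": "jog_arm", "body": {
  "steps": [0.01, -0.06, 0, 0, 0, 0, 1, 0.02, -0.15, 0, 0, 0, 0, 1, 0.03, -0.25, 0, 0, 0, 0, 1, 0.04, -0.35, 0, 0, 0, 0, 1, 0.05, -0.45, 0.007, 0, 0, 0, 1, 0.063, -0.55, 0.007, 0, 0, 0, 1, 0.063, -0.65, 0.007, 0, 0.001, 0.003, 1, 0.063, -0.727, 0.007, 0, 0.001, 0.003, 1, 0.063, -0.727, 0.007, 0, 0.001, 0.003, 1, 0.063, -0.727, 0.007, 0, 0.001, 0.003, 1]
}}

```text
clock: 11.75
eef_pos: [0.5632, 0.2951, 0.2986]
orientation: [3.14, 0.003, 0.072]
contact_force: [0.3, -0.3, -0.4]
grip_width: 0.0382
grip_force: 48.5
```

```bash
python3 - <<'E'
from h import *
np.set_printoptions(precision=4,suppress=True)
d=snap('wrist'); save(d,'w5.png'); s=arm.sense(); print(s['eef_pos'],s['orientation'],s['grip_width'],s['contact_force'])
P=cloud(d); Q=P-SC; q=np.stack([Q@KX,Q@KY,P[...,2]],-1)
m=(q[...,2]>.068)&(q[...,2]<.082)&(np.abs(q[...,0])<.15)&(np.abs(q[...,1])<.15)
for x,c,n in comps(m,300,1e6): print(c,n,np.percentile(q[x],[1,50,99],axis=0))
go(place(.026,.047,.0775),(np.pi,0,.0715))
E
```

```text
[0.5638 0.2942 0.299 ] [3.1396 0.0021 0.0699] 0.038724738342328674 [ 0.2562 -0.7171 -1.3494]
[430.3462 148.9374] 543 [[-0.1233 -0.0988  0.0699]
 [-0.1225 -0.0128  0.0764]
 [-0.1217  0.0964  0.0818]]
[335.1728 149.5628] 15107 [[-0.0658 -0.0939  0.0737]
 [ 0.0027 -0.0109  0.0755]
 [ 0.071   0.0922  0.0773]]
[0.004, -0.004, 0.443, 0.001, 0.001, -0.001] rows 4.4
```

View pics/w5.png

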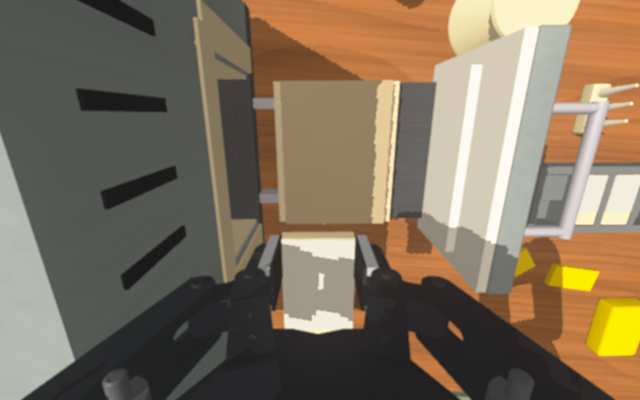

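The setter plate at (335,150) measures 137 x 186 mm at z 0.0755 and is empty. The tile is held level at (318,280).

{"method": "jog_arm", "body": {
  "steps": [0.004, -0.006, 0.08, 0, 0, 0, 1, 0.004, -0.006, 0.17, 0, 0, 0, 1, 0.004, -0.006, 0.26, 0, 0, 0, 1, 0.004, -0.006, 0.34, 0, 0, 0, 1, 0.004, -0.006, 0.4, 0, 0, 0, 1, 0.004, -0.006, 0.43, 0, 0, 0, 1, 0.004, -0.006, 0.443, 0, 0, 0, 1, 0.004, -0.006, 0.443, 0, 0, 0, 1, 0.004, -0.006, 0.443, 0, 0, 0, 1, 0.004, -0.006, 0.443, 0, 0, 0, 1]
}}

```text
clock: 12.8
eef_pos: [0.5684, 0.2987, 0.0814]
orientation: [-3.141, -0.004, 0.07]
contact_force: [0.6, 0.2, -0.4]
grip_width: 0.0384
grip_force: 48.5
```

```bash
sed -i 's/SC=np.array(\[.585,.271,0\])/SC=np.array([.585,.2735,0])/' h.py; python3 - <<'E'
from h import *
s=arm.sense(); print(s['eef_pos'],s['orientation'],s['grip_width'],s['contact_force'])
E
```

```text
[0.56844086 0.29870208 0.08141097] [-3.14128667 -0.00426767  0.06985177] 0.038364153351629314 [ 0.57077626  0.24508236 -0.42138996]
```

{"method": "jog_arm", "body": {
  "steps": [0, 0, 0.004, 0, 0, 0, 1, 0, 0, 0.008, 0, 0, 0, 1, 0, 0, 0.008, 0, 0, 0, 1, 0, 0, 0.008, 0, 0, 0, 1, 0, 0, 0.008, 0, 0, 0, 1, 0, 0, 0.008, 0, 0, 0, 1, 0, 0, 0.008, 0, 0, 0, 1, 0, 0, 0.008, 0, 0, 0, 1, 0, 0, 0.008, 0, 0, 0, 1, 0, 0, 0.008, 0, 0, 0, 1]
}}

```text
clock: 13.8
eef_pos: [0.5667, 0.2981, 0.075]
orientation: [3.141, -0.0, 0.07]
contact_force: [-0.5, -0.2, -0.8]
grip_width: 0.0385
grip_force: 48.5
```

{"method": "jog_arm", "body": {
  "steps": [0, 0, 0.003, 0, 0, 0, 1, 0, 0, 0.003, 0, 0, 0, 1, 0, 0, 0.003, 0, 0, 0, 0.44, 0, 0, 0.003, 0, 0, 0, 0.44, 0, 0, 0.003, 0, 0, 0, 0.44, 0, 0, 0.003, 0, 0, 0, 0.44, 0, 0, -0.05, 0, 0, 0, 0.44, 0, 0, -0.15, 0, 0, 0, 0.44, 0, 0, -0.25, 0, 0, 0, 0.44, 0, 0, -0.35, 0, 0, 0, 0.44]
}}

```text
clock: 14.8
eef_pos: [0.5663, 0.2982, 0.2514]
orientation: [3.141, 0.001, 0.07]
contact_force: [0.6, 0.3, 0.6]
grip_width: 0.048
grip_force: 0.0
```

{"method": "jog_arm", "body": {
  "steps": [0, 0, -0.1, 0, 0, 0, 0.44, -0.06, 0.1, -0.1, 0, 0, 0, 0.6, -0.1, 0.2, -0.1, 0, 0, 0, 1, -0.14, 0.3, -0.1, 0, 0, 0, 1, -0.16, 0.4, -0.1, 0, 0, 0, 1, -0.16, 0.5, -0.1, 0, 0, 0, 1, -0.16, 0.6, -0.1, 0, 0, 0, 1, -0.16, 0.7, -0.1, 0, 0, 0, 1, -0.16, 0.7, -0.1, 0, 0, 0, 1, -0.16, 0.7, -0.1, 0, 0, 0, 1]
}}

```text
clock: 15.8
eef_pos: [0.5113, -0.059, 0.3002]
orientation: [3.14, 0.0, 0.065]
contact_force: [0.6, 0.2, -0.8]
grip_width: 0.0
grip_force: 0.0
```

```bash
cat >> h.py <<'E'
def plate(d,lo=.0795,hi=.11):
    P=cloud(d); Q=P-SC; q=np.stack([Q@KX,Q@KY,P[...,2]],-1)
    m=(q[...,2]>lo)&(q[...,2]<hi)&(np.abs(q[...,0])<.08)&(np.abs(q[...,1])<.11)
    for x,c,n in comps(m,60,1e6):
        print('on plate',np.round(c),n,cv2.minAreaRect((q[x][:,:2]*1000).astype(np.float32)),'z',np.percentile(q[x][:,2],[5,50,95]),'planefit',np.linalg.lstsq(np.c_[q[x][:,:2],np.ones(n)],q[x][:,2],rcond=None)[0])
E
python3 - <<'E'
from h import *
np.set_printoptions(precision=4,suppress=True)
s=arm.sense(); print(s['eef_pos'],s['orientation'],s['grip_width'],s['contact_force'])
d=snap('top'); plate(d); s=arm.sense(); print(s['eef_pos']); press(.026)
E
```

```text
[ 0.5113 -0.059   0.3002] [3.1402 0.0001 0.0653] 3.271964495887456e-06 [ 0.6014  0.2474 -0.7766]
on plate [236. 196.] 372 ((25.740190505981445, 43.38908386230469), (80.67279815673828, 44.45804977416992), 87.77503967285156) z [0.0809 0.0847 0.0882] planefit [-0.0006 -0.0051  0.085 ]
[ 0.5112 -0.0574  0.3001]
[-0.006, 0.137, 0.5, 0.0, 0.0, -0.005] rows 5.2
[-0.006, 0.137, 0.548, 0.0, 0.0, -0.005] rows 5.7
[-0.006, 0.137, 0.4, 0.0, 0.0, -0.005] rows 4.2
```

{"method": "jog_arm", "body": {
  "steps": [-0.006, 0.137, 0.05, 0, 0, 0, 1, -0.006, 0.137, 0.15, 0, 0, -0.005, 1, -0.006, 0.137, 0.25, 0, 0, -0.005, 1, -0.006, 0.137, 0.35, 0, 0, -0.005, 1, -0.006, 0.137, 0.44, 0, 0, -0.005, 1, -0.006, 0.137, 0.5, 0, 0, -0.005, 1, -0.006, 0.137, 0.525, 0, 0, -0.005, 1, -0.006, 0.137, 0.55, 0, 0, -0.005, 1, -0.006, 0.137, 0.55, 0, 0, -0.005, 1, -0.006, 0.137, 0.5, 0, 0, -0.005, 1]
}}

```text
clock: 16.85
eef_pos: [0.5118, -0.1238, 0.0493]
orientation: [-3.14, 0.004, 0.079]
contact_force: [-0.4, 0.3, 0.2]
grip_width: 0.0002
grip_force: 0.0
```

```bash
python3 - <<'E'
from h import *
s=arm.sense(); print(s['eef_pos'],tr(-.0285,.026,.05))
p,o=gp(.026,up=.1); a=go(p,o)
E
```

```text
[ 0.51178777 -0.1237727   0.04931116] [ 0.51275035 -0.12608205  0.05      ]
[-0.009, 0.005, -0.153, -0.002, 0.384, 0.003] rows 4.0
```

{"method": "jog_arm", "body": {
  "steps": [0, 0, -0.1, 0, 0, 0.0, 0.3, -0.009, 0.005, -0.153, 0, 0.1, 0, 0.3, -0.009, 0.005, -0.153, 0, 0.2, 0, 0.3, -0.009, 0.005, -0.153, 0, 0.3, 0, 0.3, -0.009, 0.005, -0.153, -0.002, 0.384, 0.003, 0.3, -0.009, 0.005, -0.153, -0.002, 0.384, 0.003, 0.3, -0.009, 0.005, -0.153, -0.002, 0.384, 0.003, 0.3, -0.009, 0.005, -0.153, -0.002, 0.384, 0.003, 0.3, -0.009, 0.005, -0.153, -0.002, 0.384, 0.003, 0.3, -0.009, 0.005, -0.153, -0.002, 0.384, 0.003, 0.3]
}}

```text
clock: 17.85
eef_pos: [0.5102, -0.1283, 0.1281]
orientation: [3.137, -0.605, 0.076]
contact_force: [0.2, 0.9, -1.5]
grip_width: 0.0602
grip_force: 0.0
```

```bash
python3 - <<'E'
from h import *
np.set_printoptions(precision=4,suppress=True)
d=snap('wrist'); tiles(d); s=arm.sense(); print(s['eef_pos'],s['orientation'],s['grip_width'])
p,o=gp(.026); go(p,o)
E
```

```text
raised px [316. 209.] 1548 min [-0.0012  0.006   0.0415] max [0.0313 0.046  0.0595] slope [0.5643 0.0422]
[ 0.5099 -0.1281  0.1277] [ 3.1372 -0.6041  0.0761] 0.05984743886668366
[-0.006, -0.004, 0.201, 0.002, -0.003, 0.001] rows 2.0
```

{"method": "jog_arm", "body": {
  "steps": [-0.006, -0.003, 0.06, 0, 0, 0, 0.3, -0.006, -0.003, 0.12, 0, 0, 0, 0.3, -0.006, -0.003, 0.17, 0, 0, 0, 0.3, -0.006, -0.003, 0.2, 0, 0, 0, 0.3, -0.006, -0.003, 0.2, 0, 0, 0, 0.3, -0.006, -0.003, 0.2, 0, 0, 0, 1, -0.006, -0.003, 0.2, 0, 0, 0, 1, -0.006, -0.003, 0.2, 0, 0, 0, 1, -0.006, -0.003, 0.2, 0, 0, 0, 1, -0.006, -0.003, 0.2, 0, 0, 0, 1],
  "newtons": 45
}}

```text
clock: 18.9
eef_pos: [0.5631, -0.123, 0.0435]
orientation: [3.138, -0.604, 0.074]
contact_force: [-0.2, 0.8, 0.4]
grip_width: 0.0388
grip_force: 48.3
```

{"method": "jog_arm", "body": {
  "steps": [0.025, 0, -0.03, 0, 0, 0, 1, 0.05, 0, -0.06, 0, 0, 0, 1, 0.075, 0, -0.094, 0, 0, 0, 1, 0.13, 0, -0.17, 0, 0, 0, 1, 0.19, 0, -0.26, 0, -0.1, 0, 1, 0.25, 0, -0.34, 0, -0.19, 0, 1, 0.29, 0, -0.41, 0, -0.28, 0, 1, 0.3, 0, -0.43, 0, -0.385, 0, 1, 0.3, 0, -0.43, 0, -0.385, 0, 1, 0.3, 0, -0.43, 0, -0.385, 0, 1]
}}

```text
clock: 19.9
eef_pos: [0.5668, -0.1219, 0.3063]
orientation: [3.138, -0.001, 0.074]
contact_force: [0.4, -0.4, -0.9]
grip_width: 0.0383
grip_force: 48.2
```

```bash
python3 - <<'E'
from h import *
s=arm.sense(); print(s['eef_pos'],s['orientation'],s['grip_width'],s['grip_force'])
go(place(.026,-.049,.30),(np.pi,0,.0715))
E
```

```text
[ 0.56678634 -0.12191468  0.30629858] [ 3.13783604e+00 -1.21302616e-03  7.38467279e-02] 0.03827892515346992 48.16627085208893
[0.251, -0.838, 0.01, 0.002, -0.001, 0.001] rows 8.7
```

{"method": "jog_arm", "body": {
  "steps": [0.02, -0.06, 0, 0, 0, 0, 1, 0.04, -0.15, 0, 0, 0, 0, 1, 0.08, -0.25, 0, 0, 0, 0, 1, 0.12, -0.34, 0, 0, 0, 0, 1, 0.16, -0.43, 0.01, 0, 0, 0, 1, 0.2, -0.52, 0.01, 0, 0, 0, 1, 0.22, -0.61, 0.01, 0, 0, 0, 1, 0.243, -0.7, 0.01, 0, 0, 0, 1, 0.243, -0.78, 0.01, 0, 0, 0, 1, 0.243, -0.838, 0.01, 0, 0, 0, 1]
}}

```text
clock: 20.9
eef_pos: [0.6536, 0.3069, 0.2963]
orientation: [3.14, 0.005, 0.074]
contact_force: [0.1, 0.2, -0.5]
grip_width: 0.0382
grip_force: 48.2
```

```bash
python3 - <<'E'
from h import *
d=snap('wrist'); d=snap('wrist'); d=snap('top'); s=arm.sense(); print(s['eef_pos'],s['orientation'],s['grip_width'],s['grip_force'])
go(place(.026,-.045,.076),(np.pi,0,.0715))
E
```

```text
[0.65350316 0.30605528 0.29656723] [3.13882255 0.00445491 0.07544201] 0.038309012749686795 48.16010892391205
[0.009, 0.002, 0.441, 0.002, 0.003, 0.003] rows 4.4
```

{"method": "jog_arm", "body": {
  "steps": [0.009, 0.002, 0.08, 0, 0, 0, 1, 0.009, 0.002, 0.17, 0, 0, 0, 1, 0.009, 0.002, 0.26, 0, 0, 0, 1, 0.009, 0.002, 0.34, 0, 0, 0, 1, 0.009, 0.002, 0.4, 0, 0, 0, 1, 0.009, 0.002, 0.425, 0, 0, 0, 1, 0.009, 0.002, 0.435, 0, 0, 0, 1, 0.009, 0.002, 0.435, 0, 0, 0, 1, 0.009, 0.002, 0.435, 0, 0, 0, 1, 0.009, 0.002, 0.435, 0, 0, 0, 1]
}}

```text
clock: 22.05
eef_pos: [0.6612, 0.304, 0.0841]
orientation: [3.14, -0.003, 0.072]
contact_force: [-0.1, -0.2, -1.0]
grip_width: 0.0384
grip_force: 48.2
```

```bash
python3 - <<'E'
from h import *
s=arm.sense(); print(s['eef_pos'],s['orientation'],s['contact_force'])
E
```

```text
[0.66123046 0.30399726 0.08410739] [ 3.14019185e+00 -3.06293737e-03  7.24493918e-02] [-0.14868308 -0.21086917 -0.95752063]
```

{"method": "jog_arm", "body": {
  "steps": [-0.004, 0, 0.006, 0, 0, 0, 1, -0.004, 0, 0.012, 0, 0, 0, 1, -0.004, 0, 0.014, 0, 0, 0, 1, -0.004, 0, 0.014, 0, 0, 0, 1, -0.004, 0, 0.014, 0, 0, 0, 1, -0.004, 0, 0.014, 0, 0, 0, 1, -0.004, 0, 0.014, 0, 0, 0, 1, -0.004, 0, 0.014, 0, 0, 0, 1, -0.004, 0, 0.014, 0, 0, 0, 1, -0.004, 0, 0.014, 0, 0, 0, 1]
}}

```text
clock: 23.05
eef_pos: [0.6575, 0.3036, 0.0751]
orientation: [3.139, 0.001, 0.073]
contact_force: [-2.2, -1.0, 5.0]
grip_width: 0.0382
grip_force: 48.8
```

Contact is felt (5 N). Next I release, rise, and go over the tray.

{"method": "jog_arm", "body": {
  "steps": [0, 0, -0.002, 0, 0, 0, 1, 0, 0, -0.002, 0, 0, 0, 0.44, 0, 0, -0.002, 0, 0, 0, 0.44, 0, 0, -0.002, 0, 0, 0, 0.44, 0, 0, -0.002, 0, 0, 0, 0.44, 0, 0, -0.05, 0, 0, 0, 0.44, 0, 0, -0.15, 0, 0, 0, 0.44, 0, 0, -0.25, 0, 0, 0, 0.44, 0, 0, -0.35, 0, 0, 0, 0.44, 0, 0, -0.45, 0, 0, 0, 0.44]
}}

```text
clock: 24.05
eef_pos: [0.6576, 0.3038, 0.3012]
orientation: [3.139, 0.001, 0.072]
contact_force: [1.0, 0.6, -0.4]
grip_width: 0.0478
grip_force: 0.0
```

{"method": "jog_arm", "body": {
  "steps": [-0.04, 0.06, 0, 0, 0, 0, 0.6, -0.08, 0.14, 0, 0, 0, 0, 0.6, -0.13, 0.23, 0, 0, 0, 0, 1, -0.18, 0.32, 0, 0, 0, 0, 1, -0.22, 0.41, 0, 0, 0, 0, 1, -0.26, 0.5, 0, 0, 0, 0, 1, -0.3, 0.59, 0, 0, 0, 0, 1, -0.33, 0.68, 0, 0, 0, 0, 1, -0.34, 0.77, 0, 0, 0, 0, 1, -0.34, 0.8, 0, 0, 0, 0, 1]
}}

```text
clock: 25.05
eef_pos: [0.5164, -0.1112, 0.3008]
orientation: [3.137, 0.001, 0.068]
contact_force: [0.3, -0.0, -0.6]
grip_width: -0.0001
grip_force: 0.0
```

```bash
python3 - <<'E'
from h import *
np.set_printoptions(precision=4,suppress=True)
d=snap('top'); plate(d);d=snap('side');  d=snap('top'); s=arm.sense(); print(s['eef_pos'],s['joint_velocities'].max()); press(-.026)
E
```

```text
on plate [235. 166.] 370 ((24.002681732177734, -49.54772186279297), (44.55812072753906, 85.9748306274414), 0.16649501025676727) z [0.081  0.0848 0.0886] planefit [-0.0068 -0.0047  0.0848]
on plate [236. 196.] 366 ((24.712692260742188, 43.49396896362305), (40.62666702270508, 79.923583984375), 0.02541099116206169) z [0.081  0.0847 0.0888] planefit [-0.0222 -0.011   0.0858]
[ 0.5173 -0.1075  0.3004] 0.04452984924121549
[-0.011, 0.14, 0.501, 0.001, 0.001, -0.002] rows 5.2
[-0.01, 0.14, 0.549, 0.001, 0.001, -0.002] rows 5.7
[-0.011, 0.14, 0.401, 0.001, 0.001, -0.002] rows 4.2
```

{"method": "jog_arm", "body": {
  "steps": [-0.011, 0.14, 0.05, 0, 0, 0, 1, -0.011, 0.14, 0.15, 0, 0, 0, 1, -0.011, 0.14, 0.25, 0, 0, 0, 1, -0.011, 0.14, 0.35, 0, 0, 0, 1, -0.011, 0.14, 0.44, 0, 0, 0, 1, -0.011, 0.14, 0.5, 0, 0, 0, 1, -0.011, 0.14, 0.525, 0, 0, 0, 1, -0.011, 0.14, 0.55, 0, 0, 0, 1, -0.011, 0.14, 0.55, 0, 0, 0, 1, -0.011, 0.14, 0.5, 0, 0, 0, 1]
}}

```text
clock: 26.2
eef_pos: [0.5155, -0.1766, 0.0496]
orientation: [3.142, 0.005, 0.074]
contact_force: [-0.6, 0.9, -0.3]
grip_width: -0.0001
grip_force: 0.0
```

```bash
python3 - <<'E'
from h import *
s=arm.sense(); print(s['eef_pos'],tr(-.0285,-.026,.05))
p,o=gp(-.026,up=.1); a=go(p,o)
E
```

```text
[ 0.51547828 -0.1765982   0.04957591] [ 0.51660355 -0.17794165  0.05      ]
[-0.009, 0.003, -0.153, 0.0, 0.385, -0.0] rows 4.0
```

{"method": "jog_arm", "body": {
  "steps": [0, 0, -0.1, 0, 0, 0.0, 0.3, -0.009, 0.003, -0.153, 0, 0.1, 0, 0.3, -0.009, 0.003, -0.153, 0, 0.2, 0, 0.3, -0.009, 0.003, -0.153, 0, 0.3, 0, 0.3, -0.009, 0.003, -0.153, 0, 0.385, 0, 0.3, -0.009, 0.003, -0.153, 0, 0.385, 0, 0.3, -0.009, 0.003, -0.153, 0, 0.385, 0, 0.3, -0.009, 0.003, -0.153, 0, 0.385, 0, 0.3, -0.009, 0.003, -0.153, 0, 0.385, 0, 0.3, -0.009, 0.003, -0.153, 0, 0.385, 0, 0.3]
}}

```text
clock: 27.2
eef_pos: [0.5135, -0.1802, 0.1284]
orientation: [3.136, -0.604, 0.077]
contact_force: [-0.2, -0.2, -0.3]
grip_width: 0.0597
grip_force: 0.0
```

```bash
python3 - <<'E'
from h import *
np.set_printoptions(precision=4,suppress=True)
d=snap('wrist'); tiles(d); s=arm.sense(); print(s['eef_pos'],s['orientation'],s['grip_width'])
p,o=gp(-.026); go(p,o)
E
```

```text
raised px [316. 209.] 1547 min [-0.0018 -0.0462  0.0415] max [ 0.03   -0.0064  0.06  ] slope [0.6074 0.0418]
[ 0.5132 -0.18    0.128 ] [ 3.1371 -0.604   0.0762] 0.05954808559546302
[-0.005, -0.004, 0.202, 0.002, -0.003, 0.001] rows 2.0
```

{"method": "jog_arm", "body": {
  "steps": [-0.005, -0.003, 0.06, 0, 0, 0, 0.3, -0.005, -0.003, 0.12, 0, 0, 0, 0.3, -0.005, -0.003, 0.17, 0, 0, 0, 0.3, -0.005, -0.003, 0.2, 0, 0, 0, 0.3, -0.005, -0.003, 0.2, 0, 0, 0, 0.3, -0.005, -0.003, 0.2, 0, 0, 0, 1, -0.005, -0.003, 0.2, 0, 0, 0, 1, -0.005, -0.003, 0.2, 0, 0, 0, 1, -0.005, -0.003, 0.2, 0, 0, 0, 1, -0.005, -0.003, 0.2, 0, 0, 0, 1],
  "newtons": 45
}}

```text
clock: 28.25
eef_pos: [0.5667, -0.1749, 0.0441]
orientation: [3.138, -0.604, 0.074]
contact_force: [-0.5, 0.1, 0.9]
grip_width: 0.0385
grip_force: 47.9
```

{"method": "jog_arm", "body": {
  "steps": [0.025, 0, -0.03, 0, 0, 0, 1, 0.05, 0, -0.06, 0, 0, 0, 1, 0.075, 0, -0.094, 0, 0, 0, 1, 0.13, 0, -0.17, 0, 0, 0, 1, 0.19, 0, -0.26, 0, -0.1, 0, 1, 0.25, 0, -0.34, 0, -0.19, 0, 1, 0.29, 0, -0.41, 0, -0.28, 0, 1, 0.3, 0, -0.43, 0, -0.385, 0, 1, 0.3, 0, -0.43, 0, -0.385, 0, 1, 0.3, 0, -0.43, 0, -0.385, 0, 1]
}}

```text
clock: 29.25
eef_pos: [0.5703, -0.1737, 0.3068]
orientation: [3.138, -0.001, 0.074]
contact_force: [-0.8, 0.0, -0.9]
grip_width: 0.0384
grip_force: 47.8
```

```bash
python3 - <<'E'
from h import *
s=arm.sense(); print(s['eef_pos'],s['orientation'],s['grip_width'],s['grip_force'])
go(place(-.044,.050,.30),(np.pi,0,.0715))
E
```

```text
[ 0.57026845 -0.17366173  0.30680547] [ 3.13783908e+00 -9.24482382e-04  7.40672673e-02] 0.03841736326702082 47.79128551483154
[0.053, -0.802, 0.011, 0.002, -0.001, 0.002] rows 8.0
```

{"method": "jog_arm", "body": {
  "steps": [0.01, -0.06, 0, 0, 0, 0, 1, 0.015, -0.15, 0, 0, 0, 0, 1, 0.02, -0.25, 0, 0, 0, 0, 1, 0.03, -0.34, 0, 0, 0, 0, 1, 0.04, -0.43, 0.01, 0, 0, 0, 1, 0.053, -0.52, 0.01, 0, 0, 0, 1, 0.053, -0.62, 0.01, 0, 0, 0, 1, 0.053, -0.72, 0.01, 0, 0, 0, 1, 0.053, -0.802, 0.01, 0, 0, 0, 1, 0.053, -0.802, 0.01, 0, 0, 0, 1]
}}

```text
clock: 30.25
eef_pos: [0.563, 0.2325, 0.2977]
orientation: [-3.141, 0.004, 0.079]
contact_force: [-0.4, -0.6, 0.1]
grip_width: 0.0385
grip_force: 47.8
```

```bash
python3 - <<'E'
from h import *
d=snap('wrist'); d=snap('wrist'); d=snap('top'); d=snap('top'); s=arm.sense(); print(s['eef_pos'],s['orientation'],s['grip_width'],s['grip_force'])
go(place(-.044,.050,.077),(np.pi,0,.0715))
E
```

```text
[0.56500921 0.22666426 0.29859013] [3.13857030e+00 2.88194607e-03 7.10778429e-02] 0.0381763247292188 47.785481214523315
[0.006, -0.004, 0.443, 0.002, 0.002, -0.0] rows 4.4
```

{"method": "jog_arm", "body": {
  "steps": [0.003, -0.004, 0.08, 0, 0, 0, 1, 0.003, -0.004, 0.17, 0, 0, 0, 1, 0.003, -0.004, 0.26, 0, 0, 0, 1, 0.003, -0.004, 0.34, 0, 0, 0, 1, 0.003, -0.004, 0.4, 0, 0, 0, 1, 0.003, -0.004, 0.43, 0, 0, 0, 1, 0.003, -0.004, 0.447, 0, 0, 0, 1, 0.003, -0.004, 0.447, 0, 0, 0, 1, 0.003, -0.004, 0.447, 0, 0, 0, 1, 0.003, -0.004, 0.447, 0, 0, 0, 1]
}}

```text
clock: 31.45
eef_pos: [0.5679, 0.2295, 0.0775]
orientation: [3.14, -0.002, 0.072]
contact_force: [0.6, -0.0, 0.2]
grip_width: 0.038
grip_force: 47.8
```

{"method": "jog_arm", "body": {
  "steps": [0, 0, 0.004, 0, 0, 0, 1, 0, 0, 0.006, 0, 0, 0, 1, 0, 0, 0.006, 0, 0, 0, 1, 0, 0, 0.006, 0, 0, 0, 0.44, 0, 0, 0.005, 0, 0, 0, 0.44, 0, 0, 0.005, 0, 0, 0, 0.44, 0, 0, 0.005, 0, 0, 0, 0.44, 0, 0, -0.05, 0, 0, 0, 0.44, 0, 0, -0.15, 0, 0, 0, 0.44, 0, 0, -0.25, 0, 0, 0, 0.44]
}}

```text
clock: 32.45
eef_pos: [0.5655, 0.2296, 0.2007]
orientation: [3.138, 0.005, 0.072]
contact_force: [1.0, 0.6, -0.3]
grip_width: 0.0482
grip_force: 0.0
```

{"method": "jog_arm", "body": {
  "steps": [0, 0, -0.1, 0, 0, 0, 0.44, 0, 0, -0.2, 0, 0, 0, 0.44, 0.03, 0.08, -0.2, 0, 0, 0, 0.44, 0.06, 0.17, -0.2, 0, 0, 0, 0.44, 0.08, 0.26, -0.2, 0, 0, 0, 0.44, 0.1, 0.35, -0.2, 0, 0, 0, 0.44, 0.1, 0.44, -0.2, 0, 0, 0, 0.44, 0.1, 0.53, -0.2, 0, 0, 0, 0.44, 0.1, 0.6, -0.2, 0, 0, 0, 0.44, 0.1, 0.6, -0.2, 0, 0, 0, 0.44]
}}

```text
clock: 33.45
eef_pos: [0.6384, -0.0705, 0.3009]
orientation: [3.137, 0.003, 0.066]
contact_force: [-1.3, 0.6, -0.5]
grip_width: 0.0479
grip_force: 0.0
```

```bash
cat >> h.py <<'E'
def cones(d,b=(.55,.8,-.25,.0)):
    P=cloud(d); im=d['image'].astype(int)
    for nm,lo,hi in(('plaque',.013,.03),('tops',.035,.075)):
        m=(P[...,2]>lo)&(P[...,2]<hi)&(P[...,0]>b[0])&(P[...,0]<b[1])&(P[...,1]>b[2])&(P[...,1]<b[3])&(im.min(2)>80)
        q=P-TC; m&=~((np.abs(q@TX)<.058)&(np.abs(q@TY)<.115))
        for x,c,n in comps(m,25,3000): print(nm,np.round(c),n,cv2.minAreaRect((P[x][:,:2]*1000).astype(np.float32)),'z',np.percentile(P[x][:,2],[5,50,99]))
E
python3 - <<'E'
from h import *
np.set_printoptions(precision=4,suppress=True)
d=snap('top'); plate(d);d=snap('wrist');d=snap('wrist'); save(d,'w6.png');s=arm.sense(); print(s['eef_pos'],s['orientation']); cones(d)
E
```

```text
on plate [235. 166.] 365 ((25.46157455444336, -46.354557037353516), (44.186275482177734, 80.91893005371094), 0.03213735669851303) z [0.081  0.0849 0.0891] planefit [-0.0022 -0.0051  0.0847]
on plate [236. 196.] 364 ((24.125646591186523, 43.53541564941406), (80.15868377685547, 41.19369125366211), 88.42564392089844) z [0.0814 0.0848 0.0884] planefit [-0.0004 -0.0056  0.085 ]
on plate [259. 197.] 370 ((-41.409523010253906, 46.66816329956055), (81.515380859375, 47.60763931274414), 88.2104721069336) z [0.0806 0.0847 0.0887] planefit [-0.0189 -0.0053  0.0841]
[ 0.6383 -0.065   0.3013] [3.1401 0.0021 0.0722]
plaque [344. 142.] 623 ((674.680908203125, -104.79820251464844), (69.23178100585938, 24.08837127685547), 4.676629543304443) z [0.0172 0.0202 0.0285]
tops [453. 106.] 336 ((730.5111694335938, -235.17950439453125), (82.3585205078125, 29.399946212768555), 0.09822624176740646) z [0.0385 0.0624 0.0745]
tops [347. 126.] 37 ((699.7874755859375, -102.02835083007812), (9.527158737182617, 6.997495174407959), 16.326072692871094) z [0.0398 0.0524 0.0659]
tops [346. 142.] 37 ((677.1792602539062, -103.59178924560547), (9.771444320678711, 7.382904052734375), 23.27431869506836) z [0.0366 0.049  0.0652]
tops [346. 157.] 33 ((655.8671875, -104.86414337158203), (5.76484489440918, 10.025131225585938), 88.68309783935547) z [0.0373 0.0513 0.065 ]
```

View pics/w6.png

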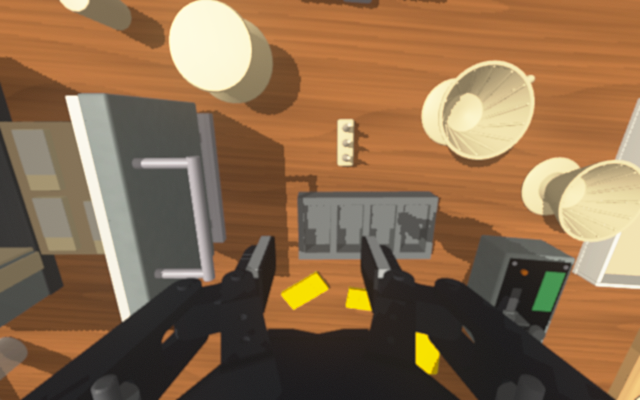

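The tray is empty, the three tiles lie flat on the plate, and the cone pack at (345,142) is still at (0.675,-0.105).

```bash
python3 - <<'E'
from h import *
go((.6747,-.1048,.12),(np.pi,0,.0785))
E
```

```text
[0.068, 0.084, 0.363, 0.001, 0.001, -0.004] rows 3.8
```

{"method": "jog_arm", "body": {
  "steps": [0.068, 0.084, 0.08, 0, 0, -0.004, 0.44, 0.068, 0.084, 0.17, 0, 0, -0.004, 0.44, 0.068, 0.084, 0.26, 0, 0, -0.004, 0.44, 0.068, 0.084, 0.34, 0, 0, -0.004, 0.44, 0.068, 0.084, 0.363, 0, 0, -0.004, 0.44, 0.068, 0.084, 0.363, 0, 0, -0.004, 0.44, 0.068, 0.084, 0.363, 0, 0, -0.004, 0.44, 0.068, 0.084, 0.363, 0, 0, -0.004, 0.44, 0.068, 0.084, 0.363, 0, 0, -0.004, 0.44, 0.068, 0.084, 0.363, 0, 0, -0.004, 0.44]
}}

```text
clock: 34.6
eef_pos: [0.6763, -0.1056, 0.1225]
orientation: [3.138, -0.002, 0.079]
contact_force: [0.2, -0.6, -0.0]
grip_width: 0.0478
grip_force: 0.0
```

```bash
python3 - <<'E'
from h import *
np.set_printoptions(precision=4,suppress=True)
d=snap('wrist'); cones(d,(.6,.8,-.17,-.04)); s=arm.sense(); print(s['eef_pos'],s['orientation'])
go((.6747,-.1048,.008),(np.pi,0,.0785))
E
```

```text
plaque [317. 195.] 1447 ((675.36669921875, -105.22169494628906), (68.97175598144531, 23.965023040771484), 4.776935577392578) z [0.0183 0.0205 0.029 ]
tops [317. 178.] 97 ((701.166015625, -102.92069244384766), (7.265411376953125, 8.713171005249023), 7.884125709533691) z [0.037  0.0518 0.0652]
tops [317. 204.] 113 ((679.4808349609375, -105.18620300292969), (9.136200904846191, 6.955191612243652), 85.1176528930664) z [0.0368 0.0505 0.0651]
tops [317. 228.] 124 ((658.5978393554688, -106.26725769042969), (5.439846992492676, 9.018659591674805), 7.876361846923828) z [0.0366 0.0501 0.0654]
[ 0.6759 -0.1056  0.1219] [ 3.1382 -0.0009  0.0786]
[-0.003, -0.003, 0.228, 0.002, -0.001, 0.0] rows 2.3
```

{"method": "jog_arm", "body": {
  "steps": [-0.002, -0.001, 0.07, 0, 0, 0, 0.44, -0.002, -0.001, 0.14, 0, 0, 0, 0.44, -0.002, -0.001, 0.2, 0, 0, 0, 0.44, -0.002, -0.001, 0.23, 0, 0, 0, 0.44, -0.002, -0.001, 0.23, 0, 0, 0, 0.44, -0.002, -0.001, 0.23, 0, 0, 0, 1, -0.002, -0.001, 0.23, 0, 0, 0, 1, -0.002, -0.001, 0.23, 0, 0, 0, 1, -0.002, -0.001, 0.23, 0, 0, 0, 1, -0.002, -0.001, 0.23, 0, 0, 0, 1],
  "newtons": 45
}}

```text
clock: 35.65
eef_pos: [0.6759, -0.1058, 0.0078]
orientation: [3.138, -0.003, 0.079]
contact_force: [-1.0, 0.6, 5.8]
grip_width: 0.0229
grip_force: 47.2
```

```bash
python3 - <<'E'
from h import *
s=arm.sense(); print(s['eef_pos'],s['orientation'],s['grip_width'],s['grip_force'])
p=s['eef_pos']; a=go(p+Z*.33,s['orientation'])
go(place(-.044,-.048,.0,0)+Z*a[0][2],(np.pi,0,.0715),start=a)
E
```

```text
[ 0.67594144 -0.10575229  0.00781104] [ 3.13751956e+00 -2.74854330e-03  7.87387582e-02] 0.022920719051870077 47.18958377838135
[0.002, 0.003, -0.66, 0.0, 0.0, 0.0] rows 6.6
[-0.026, -0.682, -0.003, 0.003, -0.002, 0.005] rows 6.8
```

{"method": "jog_arm", "body": {
  "steps": [0, 0, -0.04, 0, 0, 0, 1, 0, 0, -0.12, 0, 0, 0, 1, 0, 0, -0.21, 0, 0, 0, 1, 0, 0, -0.3, 0, 0, 0, 1, 0, 0, -0.39, 0, 0, 0, 1, 0, 0, -0.47, 0, 0, 0, 1, 0, 0, -0.54, 0, 0, 0, 1, 0, 0, -0.56, 0, 0, 0, 1, 0, 0, -0.56, 0, 0, 0, 1, 0, 0, -0.56, 0, 0, 0, 1]
}}

```text
clock: 36.65
eef_pos: [0.6731, -0.1042, 0.2823]
orientation: [3.141, 0.006, 0.079]
contact_force: [-0.1, 1.3, -2.8]
grip_width: 0.0227
grip_force: 46.4
```

{"method": "jog_arm", "body": {
  "steps": [0, -0.05, 0, 0, 0, 0, 1, -0.005, -0.14, 0, 0, 0, 0, 1, -0.01, -0.23, 0, 0, 0, 0, 1, -0.015, -0.32, 0, 0, 0, 0, 1, -0.02, -0.41, 0, 0, 0, 0, 1, -0.026, -0.5, 0, 0, 0, 0, 1, -0.026, -0.59, 0, 0, 0, 0.005, 1, -0.026, -0.65, 0, 0, 0, 0.005, 1, -0.026, -0.682, 0, 0, 0, 0.005, 1, -0.026, -0.682, 0, 0, 0, 0.005, 1]
}}

```text
clock: 37.65
eef_pos: [0.633, 0.2361, 0.2812]
orientation: [3.138, 0.006, 0.074]
contact_force: [0.7, -0.0, -1.1]
grip_width: 0.0225
grip_force: 46.4
```

```bash
python3 - <<'E'
from h import *
np.set_printoptions(precision=4,suppress=True)
d=snap('side'); d=snap('top'); d=snap('top'); d=snap('wrist'); save(d,'w7.png'); plate(d); s=arm.sense(); print(s['eef_pos'],s['orientation'],s['grip_width'],s['grip_force'])
go(place(-.044,-.048,.085,0),(np.pi,0,.0715))
E
```

```text
on plate [262. 174.] 2015 ((25.28570556640625, -46.33628845214844), (40.43025207519531, 80.42819213867188), 0.09393477439880371) z [0.0844 0.0858 0.087 ] planefit [ 0.0084 -0.0009  0.0855]
on plate [263. 235.] 1308 ((26.54021644592285, 43.37441635131836), (40.11347198486328, 80.24356079101562), 0.3614390790462494) z [0.0841 0.0857 0.087 ] planefit [0.0072 0.0036 0.0853]
[0.6349 0.2324 0.2837] [3.138  0.0027 0.0686] 0.022766059697668657 46.39424443244934
[0.003, -0.003, 0.397, 0.002, 0.002, -0.002] rows 4.0
```

View pics/w7.png

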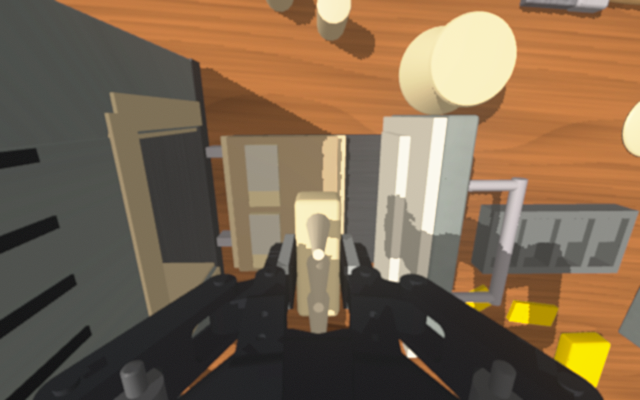

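Both kiln-side tiles sit at (263,165) and (263,230). The cone pack is held upright at (318,255) over the free quarter.

{"method": "jog_arm", "body": {
  "steps": [0.002, -0.003, 0.08, 0, 0, 0, 1, 0.002, -0.003, 0.16, 0, 0, 0, 1, 0.002, -0.003, 0.24, 0, 0, 0, 1, 0.002, -0.003, 0.31, 0, 0, 0, 1, 0.002, -0.003, 0.36, 0, 0, 0, 1, 0.002, -0.003, 0.385, 0, 0, 0, 1, 0.002, -0.003, 0.397, 0, 0, 0, 1, 0.002, -0.003, 0.397, 0, 0, 0, 1, 0.002, -0.003, 0.397, 0, 0, 0, 1, 0.002, -0.003, 0.397, 0, 0, 0, 1]
}}

```text
clock: 38.85
eef_pos: [0.6367, 0.2358, 0.0882]
orientation: [3.14, -0.002, 0.071]
contact_force: [-0.1, 0.3, -0.4]
grip_width: 0.0225
grip_force: 46.4
```

```bash
python3 - <<'E'
from h import *
s=arm.sense(); print(s['eef_pos'],s['orientation'],s['contact_force']); go(place(-.044,-.048,.083,0),(np.pi,0,.0715))
E
```

```text
[0.63674105 0.23576047 0.08819142] [ 3.13967269e+00 -2.36931594e-03  7.07977661e-02] [-0.111875    0.26077667 -0.44646246]
[-0.002, 0.005, 0.01, 0.001, -0.002, -0.0] rows 0.1
```

{"method": "jog_arm", "body": {
  "steps": [0, 0.004, 0.004, 0, 0, 0, 1, 0, 0.004, 0.008, 0, 0, 0, 1, 0, 0.004, 0.008, 0, 0, 0, 1, 0, 0.004, 0.008, 0, 0, 0, 1, 0, 0.004, 0.008, 0, 0, 0, 1, 0, 0.004, 0.008, 0, 0, 0, 1, 0, 0.004, 0.008, 0, 0, 0, 1, 0, 0.004, 0.008, 0, 0, 0, 1, 0, 0.004, 0.008, 0, 0, 0, 1, 0, 0.004, 0.008, 0, 0, 0, 1]
}}

```text
clock: 39.85
eef_pos: [0.636, 0.2335, 0.0828]
orientation: [3.139, 0.0, 0.071]
contact_force: [0.1, -2.1, 5.2]
grip_width: 0.0223
grip_force: 47.1
```

{"method": "jog_arm", "body": {
  "steps": [0, 0, -0.001, 0, 0, 0, 0.55, 0, 0, -0.001, 0, 0, 0, 0.55, 0, 0, -0.001, 0, 0, 0, 0.55, 0, 0, -0.001, 0, 0, 0, 0.55, 0, 0, -0.04, 0, 0, 0, 0.55, 0, 0, -0.11, 0, 0, 0, 0.55, 0, 0, -0.2, 0, 0, 0, 0.55, 0, 0, -0.3, 0, 0, 0, 0.55, 0, 0, -0.4, 0, 0, 0, 0.55, 0, 0, -0.42, 0, 0, 0, 0.55]
}}

```text
clock: 40.85
eef_pos: [0.639, 0.235, 0.3013]
orientation: [3.142, -0.013, 0.071]
contact_force: [-0.9, 0.2, 1.4]
grip_width: 0.0382
grip_force: 0.0
```

{"method": "jog_arm", "body": {
  "steps": [-0.02, 0.05, 0, 0, 0, 0, 0.4, -0.04, 0.14, 0, 0, 0, 0, 0.4, -0.05, 0.23, 0, 0, 0, 0, 0.4, -0.06, 0.32, 0, 0, 0, 0, 0.4, -0.06, 0.37, 0, 0, 0, 0, 0.4, -0.06, 0.37, 0, 0, 0, 0, 0.4, -0.06, 0.37, 0, 0, 0, 0, 0.4, -0.06, 0.37, 0, 0, 0, 0, 0.4, -0.06, 0.37, 0, 0, 0, 0, 0.4, -0.06, 0.37, 0, 0, 0, 0, 0.4]
}}

```text
clock: 41.85
eef_pos: [0.6187, 0.0486, 0.2923]
orientation: [3.139, 0.002, 0.073]
contact_force: [-0.4, -0.6, 0.1]
grip_width: 0.0511
grip_force: 0.0
```

```bash
python3 - <<'E'
from h import *
np.set_printoptions(precision=4,suppress=True)
d=snap('top'); save(d,'t4.png'); plate(d,hi=.15); P=cloud(d)
c=d['image'][140:225,200:320]; cv2.imwrite('pics/c4.png',cv2.resize(c,None,fx=5,fy=5,interpolation=2)[:,:,::-1])
m=(P[...,2]>.18)&(P[...,2]<.2)&(P[...,0]>.5)&(P[...,0]<.67)&(P[...,1]>.02)&(P[...,1]<.07);Q=P[m];print('bar',cv2.minAreaRect((Q[:,:2]*1000).astype(np.float32)),np.median(Q,0))
s=arm.sense(); print(s['eef_pos'],s['orientation']); go((.600,.049,.169),(np.pi,0,.0685))
E
```

```text
on plate [258. 165.] 207 ((-45.689273834228516, -51.205684661865234), (25.633037567138672, 77.73280334472656), 0.6596392393112183) z [0.0877 0.0955 0.1285] planefit [ 0.2126 -0.0722  0.1066]
on plate [235. 166.] 369 ((25.318069458007812, -45.76826477050781), (81.41643524169922, 44.242977142333984), 89.69546508789062) z [0.0809 0.0852 0.0886] planefit [ 0.0101 -0.0095  0.0844]
on plate [236. 196.] 365 ((25.625080108642578, 43.206321716308594), (41.80369186401367, 80.16541290283203), 0.3626936078071594) z [0.0808 0.0848 0.0886] planefit [-0.0032  0.0014  0.0848]
on plate [259. 197.] 370 ((-42.897216796875, 47.4205322265625), (42.18363571166992, 81.46110534667969), 0.6826153993606567) z [0.0808 0.0851 0.0891] planefit [-0.0101  0.004   0.0844]
bar ((577.0672607421875, 54.60995864868164), (76.39873504638672, 29.88471221923828), 0.9251930117607117) [0.5687 0.0476 0.1896]
[0.6188 0.0484 0.2924] [3.1392 0.0016 0.0725]
[-0.037, -0.004, 0.247, 0.002, 0.001, 0.003] rows 2.5
```

View pics/c4.png

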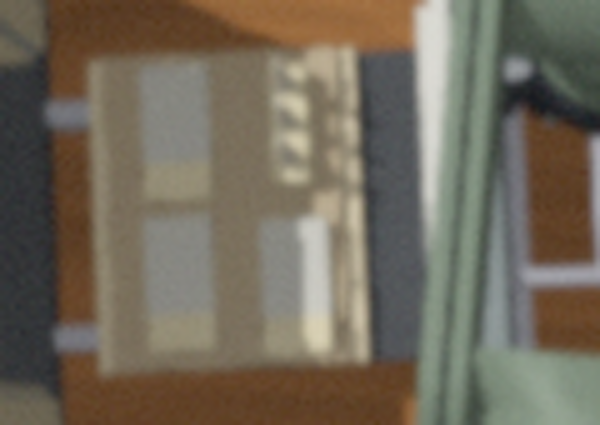

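The crop shows three tiles flat, glaze up, and the cone pack standing at (290,120), with clear gaps between them. Next the handle.

{"method": "jog_arm", "body": {
  "steps": [-0.035, -0.002, 0.07, 0, 0, 0, 0.4, -0.035, -0.002, 0.15, 0, 0, 0, 0.4, -0.035, -0.002, 0.21, 0, 0, 0, 0.4, -0.035, -0.002, 0.244, 0, 0, 0, 0.4, -0.035, -0.002, 0.244, 0, 0, 0, 0.4, -0.035, -0.002, 0.244, 0, 0, 0, 1, -0.035, -0.002, 0.244, 0, 0, 0, 1, -0.035, -0.002, 0.244, 0, 0, 0, 1, -0.035, -0.002, 0.244, 0, 0, 0, 1, -0.035, -0.002, 0.244, 0, 0, 0, 1],
  "newtons": 50
}}

```text
clock: 42.9
eef_pos: [0.6025, 0.0483, 0.1727]
orientation: [3.141, -0.003, 0.071]
contact_force: [0.3, 4.5, 4.4]
grip_width: 0.0098
grip_force: 49.0
```

```bash
python3 - <<'E'
from h import *
s=arm.sense(); p=s['eef_pos']; print(p,s['orientation'],s['grip_width'],s['contact_force'])
go(p+.253*KX,s['orientation'])
E
```

```text
[0.60245713 0.04830546 0.17273015] [ 3.14127205e+00 -2.71745086e-03  7.13185987e-02] 0.009751609684321642 [0.32469789 4.49099117 4.42304945]
[-0.0, -0.506, -0.0, 0.0, 0.0, 0.0] rows 5.1
```

{"method": "jog_arm", "body": {
  "steps": [0, -0.01, 0, 0, 0, 0, 1, 0, -0.025, 0, 0, 0, 0, 1, 0, -0.05, 0, 0, 0, 0, 1, 0, -0.08, 0, 0, 0, 0, 1, 0, -0.11, 0, 0, 0, 0, 1, 0, -0.14, 0, 0, 0, 0, 1, 0, -0.17, 0, 0, 0, 0, 1, 0, -0.2, 0, 0, 0, 0, 1, 0, -0.22, 0, 0, 0, 0, 1, 0, -0.235, 0, 0, 0, 0, 1]
}}

```text
clock: 43.9
eef_pos: [0.5938, 0.1632, 0.1727]
orientation: [3.136, -0.001, 0.071]
contact_force: [-2.4, -4.1, 7.8]
grip_width: 0.0097
grip_force: 49.6
```

```bash
python3 - <<'E'
from h import *
s=arm.sense(); p=s['eef_pos']; print(p,s['orientation'],s['grip_width'],s['contact_force'])
go(np.array([.6025,.0483,.1727])+.253*KX,s['orientation'])
E
```

```text
[0.59384754 0.16323304 0.1727113 ] [ 3.13590788e+00 -1.44315742e-03  7.11731707e-02] 0.009695496775639504 [-2.39559311 -4.05412624  7.79628339]
[0.001, -0.275, -0.002, 0.0, 0.0, 0.0] rows 2.8
```

{"method": "jog_arm", "body": {
  "steps": [0, -0.015, 0, 0, 0, 0, 1, 0, -0.04, 0, 0, 0, 0, 1, 0, -0.075, 0, 0, 0, 0, 1, 0, -0.11, 0, 0, 0, 0, 1, 0, -0.145, 0, 0, 0, 0, 1, 0, -0.18, 0, 0, 0, 0, 1, 0, -0.21, 0, 0, 0, 0, 1, 0, -0.235, 0, 0, 0, 0, 1, 0, -0.255, 0, 0, 0, 0, 1, 0, -0.262, 0, 0, 0, 0, 1]
}}

```text
clock: 44.9
eef_pos: [0.584, 0.2951, 0.1727]
orientation: [3.138, -0.001, 0.072]
contact_force: [-4.1, -2.8, 9.6]
grip_width: 0.0102
grip_force: 49.8
```

{"method": "jog_arm", "body": {
  "steps": [0, -0.004, 0, 0, 0, 0, 1, 0, -0.008, 0, 0, 0, 0, 1, 0, -0.012, 0, 0, 0, 0, 1, 0, -0.015, 0, 0, 0, 0, 1, 0, -0.015, 0, 0, 0, 0, 1, 0, -0.015, 0, 0, 0, 0, 1, 0, -0.015, 0, 0, 0, 0, 1, 0, -0.015, 0, 0, 0, 0, 1, 0, -0.015, 0, 0, 0, 0, 1, 0, -0.015, 0, 0, 0, 0, 1]
}}

```text
clock: 45.9
eef_pos: [0.5837, 0.2977, 0.1727]
orientation: [3.131, 0.001, 0.07]
contact_force: [-4.9, -10.8, 12.0]
grip_width: 0.0099
grip_force: 50.1
```

{"method": "jog_arm", "body": {
  "steps": [0, -0.004, 0, 0, 0, 0, 1, 0, -0.006, 0, 0, 0, 0, 1, 0, -0.006, 0, 0, 0, 0, 1, 0, -0.006, 0, 0, 0, 0, 1, 0, -0.006, 0, 0, 0, 0, 1, 0, -0.006, 0, 0, 0, 0, 1, 0, -0.006, 0, 0, 0, 0, 1, 0, -0.006, 0, 0, 0, 0, 1, 0, -0.006, 0, 0, 0, 0, 1, 0, -0.006, 0, 0, 0, 0, 1]
}}

```text
clock: 46.9
eef_pos: [0.5837, 0.2977, 0.1727]
orientation: [3.125, 0.002, 0.069]
contact_force: [-4.8, -18.6, 12.9]
grip_width: 0.0104
grip_force: 50.4
```

{"method": "jog_arm", "body": {
  "steps": [0, 0.004, 0, 0, 0, 0, 0.4, 0, 0.006, 0, 0, 0, 0, 0.4, 0, 0.006, 0, 0, 0, 0, 0.4, 0, 0.006, 0, 0, 0, 0, 0.4, 0, 0.006, 0, 0, 0, 0, 0.4, 0, 0.006, -0.06, 0, 0, 0, 0.4, 0, 0.006, -0.14, 0, 0, 0, 0.4, 0, 0.006, -0.22, 0, 0, 0, 0.4, 0, 0.05, -0.26, 0, 0, 0, 0.4, 0, 0.12, -0.26, 0, 0, 0, 0.4]
}}

```text
clock: 47.9
eef_pos: [0.5891, 0.2479, 0.3055]
orientation: [-3.142, -0.008, 0.075]
contact_force: [1.4, -0.3, 0.1]
grip_width: 0.0511
grip_force: 0.0
```

```bash
python3 - <<'E'
from h import *
np.set_printoptions(precision=4,suppress=True)
d=snap('side'); d=snap('top'); P=cloud(d)
m=(P[...,2]>.165)&(P[...,2]<.2)&(P[...,0]>.5)&(P[...,0]<.67)&(P[...,1]>.27)&(P[...,1]<.33);Q=P[m]
if len(Q): print('bar',np.median(Q,0),len(Q))
s=arm.sense(); print(s['eef_pos'],s['orientation'])
a=go((.48,-.10,.30),(np.pi,0,0)); go((.395,-.389,.25),(np.pi,0,-.015),start=a)
E
```

```text
bar [0.539  0.2962 0.1893] 145
[0.5883 0.2428 0.3016] [ 3.1376 -0.0013  0.0677]
[-0.262, 0.669, 0.005, 0.003, -0.001, 0.043] rows 7.2
[-0.17, 0.578, 0.1, 0.0, -0.0, 0.01] rows 6.1
```

{"method": "jog_arm", "body": {
  "steps": [-0.04, 0.07, 0, 0, 0, 0, 1, -0.08, 0.16, 0, 0, 0, 0, 1, -0.12, 0.25, 0, 0, 0, 0.02, 1, -0.16, 0.34, 0, 0, 0, 0.02, 1, -0.2, 0.43, 0, 0, 0, 0.04, 1, -0.23, 0.52, 0, 0, 0, 0.043, 1, -0.25, 0.61, 0, 0, 0, 0.043, 1, -0.262, 0.669, 0, 0, 0, 0.043, 1, -0.262, 0.669, 0, 0, 0, 0.043, 1, -0.262, 0.669, 0, 0, 0, 0.043, 1]
}}

```text
clock: 49.0
eef_pos: [0.4801, -0.0971, 0.3005]
orientation: [3.14, 0.002, 0.002]
contact_force: [-0.2, 1.1, 0.0]
grip_width: 0.0001
grip_force: 0.0
```

```bash
python3 - <<'E'
from h import *
import pickle
np.set_printoptions(precision=4,suppress=True)
d=snap('top'); d=snap('wrist')
for w in (pickle.load(open('w1.pkl','rb')),d):
    P=cloud(w); box=(P[...,0]>.36)&(P[...,0]<.54)&(P[...,1]>-.46)&(P[...,1]<-.34)
    m=box&(P[...,2]>.077)&(P[...,2]<.12)
    for x,c,n in comps(m,25,1e5): print(c,n,np.percentile(P[x],[1,99],axis=0).ravel())
s=arm.sense(); print(s['eef_pos'],s['orientation']); a=go((.392,-.386,.20),(np.pi,0,-.015)); go((.392,-.386,.083),(np.pi,0,-.015),start=a)
E
```

```text
[310.3761 169.0619] 226 [ 0.4179 -0.4006  0.0774  0.4345 -0.3776  0.1044]
[341.6203 187.893 ] 187 [ 0.3873 -0.4497  0.0784  0.409  -0.428   0.0855]
[532.5911 214.0818] 428 [ 0.4185 -0.4001  0.0773  0.4346 -0.3764  0.1042]
[557.0787 229.985 ] 267 [ 0.387  -0.4495  0.0772  0.4094 -0.4268  0.0849]
[ 0.4803 -0.0961  0.3006] [3.14   0.0019 0.0047]
[-0.179, 0.579, 0.203, 0.001, 0.001, 0.013] rows 6.4
[0.0, -0.0, 0.234, 0.0, 0.0, 0.0] rows 2.3
```

{"method": "jog_arm", "body": {
  "steps": [-0.03, 0.08, 0.02, 0, 0, 0, 1, -0.06, 0.17, 0.04, 0, 0, 0, 1, -0.09, 0.26, 0.07, 0, 0, 0, 1, -0.12, 0.35, 0.1, 0, 0, 0.01, 1, -0.15, 0.44, 0.14, 0, 0, 0.013, 1, -0.179, 0.53, 0.18, 0, 0, 0.013, 1, -0.179, 0.579, 0.203, 0, 0, 0.013, 1, -0.179, 0.579, 0.203, 0, 0, 0.013, 1, -0.179, 0.579, 0.203, 0, 0, 0.013, 1, -0.179, 0.579, 0.203, 0, 0, 0.013, 1]
}}

```text
clock: 50.1
eef_pos: [0.3927, -0.386, 0.2008]
orientation: [3.139, 0.001, -0.015]
contact_force: [-0.1, -0.3, -0.6]
grip_width: -0.0001
grip_force: 0.0
```

```bash
python3 - <<'E'
from h import *
d=snap('top'); d=snap('top'); s=arm.sense(); print(s['eef_pos'],s['orientation']); a=go((.394,-.387,.084),(np.pi,0,-.015)); go((.447,-.388,.084),(np.pi,0,-.015),start=a)
E
```

```text
[ 0.39260896 -0.3861838   0.20121869] [ 3.13809791e+00  3.19160975e-04 -1.46970252e-02]
[0.003, 0.001, 0.234, 0.002, 0.0, 0.0] rows 2.3
[0.106, 0.0, 0.0, 0.0, 0.0, 0.0] rows 1.1
```

{"method": "jog_arm", "body": {
  "steps": [0, 0.001, 0.06, 0, 0, 0, 1, 0, 0.001, 0.13, 0, 0, 0, 1, 0, 0.001, 0.19, 0, 0, 0, 1, 0, 0.001, 0.225, 0, 0, 0, 1, 0, 0.001, 0.23, 0, 0, 0, 1, 0, 0.001, 0.23, 0, 0, 0, 1, 0, 0.001, 0.23, 0, 0, 0, 1, 0, 0.001, 0.23, 0, 0, 0, 1, 0, 0.001, 0.23, 0, 0, 0, 1, 0, 0.001, 0.23, 0, 0, 0, 1]
}}

```text
clock: 51.2
eef_pos: [0.3916, -0.3886, 0.0861]
orientation: [3.138, 0.0, -0.017]
contact_force: [-0.0, 0.3, 1.1]
grip_width: -0.0003
grip_force: 0.0
```

{"method": "jog_arm", "body": {
  "steps": [0.01, -0.001, 0, 0, 0, 0, 1, 0.02, -0.001, 0, 0, 0, 0, 1, 0.035, -0.001, 0, 0, 0, 0, 1, 0.05, -0.001, 0, 0, 0, 0, 1, 0.065, -0.001, 0, 0, 0, 0, 1, 0.08, -0.001, 0, 0, 0, 0, 1, 0.09, -0.001, 0, 0, 0, 0, 1, 0.1, -0.001, 0, 0, 0, 0, 1, 0.1, -0.001, 0, 0, 0, 0, 1, 0.1, -0.001, 0, 0, 0, 0, 1]
}}

```text
clock: 52.2
eef_pos: [0.4375, -0.3884, 0.0853]
orientation: [3.14, 0.01, -0.016]
contact_force: [-15.3, 2.4, 10.4]
grip_width: -0.0002
grip_force: 7.8
```

{"method": "jog_arm", "body": {
  "steps": [0.004, 0, 0, 0, 0, 0, 1, 0.006, 0, 0, 0, 0, 0, 1, 0.006, 0, 0, 0, 0, 0, 1, 0.006, 0, 0, 0, 0, 0, 1, 0.006, 0, 0, 0, 0, 0, 1, 0.006, 0, 0, 0, 0, 0, 1, 0.006, 0, 0, 0, 0, 0, 1, 0.006, 0, 0, 0, 0, 0, 1, 0.006, 0, 0, 0, 0, 0, 1, 0.006, 0, 0, 0, 0, 0, 1]
}}

```text
clock: 53.2
eef_pos: [0.4377, -0.3884, 0.0854]
orientation: [3.142, 0.016, -0.016]
contact_force: [-23.5, 0.9, 14.7]
grip_width: 0.0004
grip_force: 11.7
```

{"method": "jog_arm", "body": {
  "steps": [-0.03, 0, 0, 0, 0, 0, 1, -0.08, 0, 0, 0, 0, 0, 1, -0.11, 0, 0, 0, 0, 0, 1, -0.11, 0, 0, 0, 0, 0, 1, -0.11, 0, -0.05, 0, 0, 0, 1, -0.11, 0, -0.14, 0, 0, 0, 1, -0.11, 0, -0.24, 0, 0, 0, 1, -0.11, 0, -0.34, 0, 0, 0, 1, -0.11, 0, -0.4, 0, 0, 0, 1, -0.11, 0, -0.4, 0, 0, 0, 1]
}}

```text
clock: 54.2
eef_pos: [0.3935, -0.39, 0.2929]
orientation: [3.128, -0.009, -0.016]
contact_force: [-0.1, -0.3, 0.4]
grip_width: -0.0001
grip_force: 0.0
```

```bash
python3 - <<'E'
from h import *
np.set_printoptions(precision=4,suppress=True)
d=snap('top'); save(d,'t5.png'); d=snap('wrist'); P=cloud(d); box=(P[...,0]>.36)&(P[...,0]<.54)&(P[...,1]>-.42)&(P[...,1]<-.34)
m=box&(P[...,2]>.09)&(P[...,2]<.12)
for x,c,n in comps(m,25,1e5): print(c,n,np.percentile(P[x],[1,99],axis=0).ravel())
print(arm.sense()['eef_pos'])
E
```

```text
[317.1769 151.2455] 277 [ 0.4177 -0.4015  0.0905  0.4334 -0.3784  0.1048]
[ 0.3911 -0.3874  0.2864]
```

View pics/t5.png

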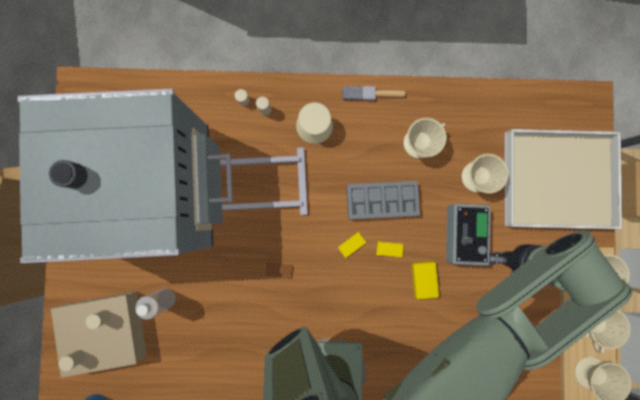

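The slide reached its end (force rose with no further motion) and sprang back. The car is home with the door at (203,180) and the bar at (229,180), the tray is empty, and the bystanders are where they were.

```bash
python3 -c "
from plant import job
print(job.job_done())"
```

```text
the job is handed in; nothing more can be done
None
```

The job is handed in: all three tiles present (tile2, tile3 and tile4) lay flat, glaze up and clear of each other and of the upright cone pack when last seen on the plate. The car was then run fully home, the start slide was pushed to its end and sprang back, and the drippers and sponge were not touched.

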